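Fasten the worktop caddy crosswise and stock it

ROBOT

A 6-joint arm with a two-finger parallel gripper is mounted at the origin on a cart in front of the work surface, level with it; the furniture and walls round the work are solid. World frame = base frame: x ahead of the robot, y to its left, z up, the work surface at z = 0. Lengths are in mm, angles in rad, forces in N, time in s.
With the tool pointing down it reaches from about 325 to 850 mm from the base axis. Payload 4.4 kg.
Tool frame: the origin (TCP) lies midway between the tips of the shut fingers; the grasp point (between the pads) lies behind it (arm.tcp_to_grasp is the z of the grasp point in the tool frame, in mm); z points along the fingers, y is the line along which they close (so a half turn about z gives the same grasp; the last joint's range is limited). The gripper opens to 94 mm and grips with 3 to 60 N. Pads are 16 mm wide; open, the fingers measure 119 mm over their backs; the gripper's body (75 mm by 177 mm) begins 78 mm behind the grasp point.
Start: joints at [-1.415, 0.207, 1.542, -0, 1.393, -0.15], TCP at [173.095, -548.33, 205.447] pointing down, gripper open.
Joint ranges: [-2.73, 2.73], [-0.86, 2.22], [0.23, 2.46], [-1.11, 4.25], [0.08, 2.63], [-2.82, 2.82]. Speed limits (rad/s): [2.79, 2.79, 3.14, 3.14, 3.14, 3.14].

INTERFACE

Orientations are given as a 3x3 rotation matrix whose columns are the frame's x, y, z axes.
In Python, from cell import arm gives the robot as it stands.
- The arm moves only by the shell command python3 shift.py 'ROWS' [OPENING] [FORCE]. ROWS is a JSON list that holds a single list of rows (three levels of brackets), with 1 to 8 rows, each of 6 numbers: dx, dy, dz in units of 100 mm, then a rotation vector rx, ry, rz in rad; each row is the pose to reach, as a shift and turn from the pose commanded when the command began, along the tool's axes at that moment; what a row does not reach only later rows make up. A row lasts 1/12 s, in which the tool goes at most 41.7 mm and 0.125 rad, less where a joint would pass 70% of its speed; a pose out of reach is approached as far as the arm can. OPENING is the finger opening in mm, set as the command begins (- or left out keeps the last). The fingers move at their own pace and stop on an object; FORCE is the grip in N (left out, the last holds). Time passes only in rows, so rows that do not move let the fingers close. It prints the time, the measured TCP pose, the force, the opening and the grip force at its end. Input that does not fit is refused with a message, and nothing moves.
- arm.get_obs(): the state, without advancing time (a new reading comes with each control period).
- arm.capture(name): name is "scene" or "top"; returns a dict with "frame" (400x640x3 uint8, red, green, blue), "intrinsics" (3x3 intrinsics, pixels), "rvec" (rotation vector, rad) and "tvec" (3), from world to camera coordinates, as OpenCV has them. Camera axes: x right, y down, z forward; pixel columns grow to the right and rows downward; lengths in mm; the calibration is good to about 2 mm. A picture is of the moment at which its call begins. There is no depth.
- arm.hand_in(): hands the job in; it is judged then, once.
The state is a dict: "time_s": time; "qpos": joint angles; "joint_vel": joint speeds; "joint_efforts": joint torques, N m; "position": TCP position; "ee_rot": TCP orientation; "wrist_force": force on the tool from outside, world axes, zero at the start; "ft_torque": the same for the moment, N m; "finger_gap": finger opening in mm; "gripper_force": force on a finger pad.
Only numpy, scipy, OpenCV 4.12 (cv2) and the standard library are available. Lean on these libraries where they do the work, as an engineer would, in place of code of your own. Each camera call takes 0.05 s, during which the arm holds its last target. There are 200 camera calls.

TASK

Fasten the wooden caddy down by turning its four corner wing knobs clockwise in crisscross order and in two passes: first each to about half way, a knob and the one diagonally opposite it before the other two, then in the same crosswise way each fully home to its stop. Only when all four are tight, stock it: lift the turner off its hook and put it blade end down or lying in the narrow compartment, sort any peeler and teaspoon lying on the worktop to the right of the caddy, in front of the hook stand, into the narrow compartment too, and any lemon and tomato lying there into the wide one. Leave the mug, the tea box and the things at the back where they are.

Things in the scene. Friction and masses are not known exactly. Their poses are not given: they have to be found in the camera images.
- caddy: open wooden tray fixed to the worktop, 202 mm along its x axis (away from the robot), 228 mm along y (left); walls 6 mm thick, tops 40 mm above the worktop; floor 6 mm thick; a divider along x parts it into a narrow (right, -y) and a wide compartment (left, +y). Origin: centre of its underside. Knob pillars on lugs outside the walls at x = +-80, y = +-130 mm
- narrow (a point): centre of the inner floor of the narrow compartment (190 mm along the caddy's x, 85 mm along its y, 34 mm deep), axes as the caddy's
- wide (a point): centre of the inner floor of the wide compartment (190 mm along the caddy's x, 125 mm along its y, 34 mm deep), axes as the caddy's
- knob_front_left (a point): middle of the bar of the front left knob (front: the caddy's -x side, towards the robot; left: its +y side), 70 mm above the worktop: black plastic bar 60 mm long, 14 mm thick, 59 to 81 mm above the worktop, on a steel pillar 30 mm across and 50 mm high. Grip it across its thickness from above
- knob_front_right (a point): middle of the bar of the front right knob (front: the caddy's -x side, towards the robot; left: its +y side), 70 mm above the worktop: black plastic bar 60 mm long, 14 mm thick, 59 to 81 mm above the worktop, on a steel pillar 30 mm across and 50 mm high. Grip it across its thickness from above
- knob_back_left (a point): middle of the bar of the back left knob (front: the caddy's -x side, towards the robot; left: its +y side), 70 mm above the worktop: black plastic bar 60 mm long, 14 mm thick, 59 to 81 mm above the worktop, on a steel pillar 30 mm across and 50 mm high. Grip it across its thickness from above
- knob_back_right (a point): middle of the bar of the back right knob (front: the caddy's -x side, towards the robot; left: its +y side), 70 mm above the worktop: black plastic bar 60 mm long, 14 mm thick, 59 to 81 mm above the worktop, on a steel pillar 30 mm across and 50 mm high. Grip it across its thickness from above
- k_front_left (a joint): turn of the front left wing knob, rad: 0 slack, grows clockwise seen from above; 2.4 (about 140 degrees) is the stop, fully tight; half way is 1.2. At 0 its bar is parallel to the caddy's x axis; the bar's world yaw is the caddy's yaw minus this value. It stays where left, needs about 0.12 N m to turn and does not rise or sink
- k_front_right (a joint): turn of the front right wing knob, rad: 0 slack, grows clockwise seen from above; 2.4 (about 140 degrees) is the stop, fully tight; half way is 1.2. At 0 its bar is parallel to the caddy's x axis; the bar's world yaw is the caddy's yaw minus this value. It stays where left, needs about 0.12 N m to turn and does not rise or sink
- k_back_left (a joint): turn of the back left wing knob, rad: 0 slack, grows clockwise seen from above; 2.4 (about 140 degrees) is the stop, fully tight; half way is 1.2. At 0 its bar is parallel to the caddy's x axis; the bar's world yaw is the caddy's yaw minus this value. It stays where left, needs about 0.12 N m to turn and does not rise or sink
- k_back_right (a joint): turn of the back right wing knob, rad: 0 slack, grows clockwise seen from above; 2.4 (about 140 degrees) is the stop, fully tight; half way is 1.2. At 0 its bar is parallel to the caddy's x axis; the bar's world yaw is the caddy's yaw minus this value. It stays where left, needs about 0.12 N m to turn and does not rise or sink
- stand: fixed dark steel stand: foot of 100 mm diameter, upright post of 16 mm diameter, 270 mm high; a level hook bar of 8 mm diameter, axis 250 mm above the worktop, points from the post along the stand's -x (towards the robot); from 78 mm out it bends up to a tip 94 mm out and 276 mm high. Origin: centre of the foot's underside
- turner: black flat turner, 140 mm, 90 g, always there, hanging upright on the hook bar about 55 mm out from the post, bar through its wire loop. Origin: middle of the loop's top wire (6 mm thick); z up along the tool, y across its width, x through it. Loop 40 mm wide outside, sides straight from z=-12 to -45 mm: grip both sides from above, a finger each side of the bar; lift over 25 mm to clear the tip
- turner_handle (a point): middle of the turner's handle (z = -70 mm in the turner's frame), near its centre of mass, axes as the turner's; the handle is 24 mm wide (y), 14 mm thick (x), from z = -53 to -87 mm
- turner_blade (a point): middle of the turner's blade (z = -112 mm in the turner's frame); the blade is 60 mm wide (y), 5 mm thick (x) and ends at z = -137 mm
- lemon: lemon, 83 mm long (its x axis), 58 mm across; origin at the middle of its underside as first laid; may be absent; not the lemon at the back right by the chopping board
- lemon_center (a point): centre of the lemon
- tomato: tomato, 62 mm across, 61 mm high; origin at the middle of its underside as first laid; may be absent
- tomato_center (a point): centre of the tomato
- peeler: steel swivel peeler lying flat, 146 mm long (its y axis), 36 mm wide at the head (-y end), 13 mm high; handle 16 mm wide from y = -26 to +73 mm. Origin at the middle of its underside; may be absent
- teaspoon: teaspoon with a red handle lying flat, 132 mm long (its x axis), 26 mm wide, 11 mm high. Origin at the middle of its underside; may be absent
- mug: white mug with small leaf pattern, 95 mm high, a bystander behind the caddy
- box_1: red tea box, 63x131x66 mm, a bystander at the far left

How it is judged:
By the outcome, as a careful person would: the job done as asked, in the order asked, and still so for the second after the job is handed in, with the robot touching nothing.
Of lemon, tomato, peeler, teaspoon only 2 to 3 are there at a start; the rules pass over those that are not, and their reading is None.
At some moment in a run one of lemon, tomato, peeler, teaspoon may be knocked a few centimetres aside while the robot is not near it.
Once in a run the grip may slacken for a moment while it holds something.
It also fails if it takes over 210 s, if anything falls off the work surface, if the arm or the gripper's body presses on something with over 40 N, if the wrist force passes 120 N, or if a joint passes its speed limit or range.

## Working session

There is one attempt and no reset: what is moved stays moved. The work goes in short steps, Python scripts to look and compute and a shell command to move; the robot and the scene stay as the last step left them, time stands still between calls to the robot, and variables do not carry over. Pictures are saved under pics/ and viewed, at most 14 in all, crops included, and the job is handed in when it is done.

```bash
ls; mkdir -p pics
python3 - <<'E'
from cell import arm
import cv2
o=arm.get_obs();print(o, arm.tcp_to_grasp)
for n in("scene","top"):
    c=arm.capture(n);cv2.imwrite(f"pics/{n}0.png",c["frame"][:,:,::-1]);print(n,c["intrinsics"],c["rvec"],c["tvec"])
E
```

```text
cell.py
pics
shift.py
{'time_s': 0.0, 'qpos': array([-1.41548590e+00,  2.07425977e-01,  1.54292639e+00, -8.49199293e-06,
        1.39349061e+00, -1.50505907e-01]), 'joint_vel': array([-0.00061471,  0.00054939,  0.0011229 ,  0.00082807,  0.00102779,
       -0.00063298]), 'joint_efforts': array([-1.03076192e-03, -3.70881200e+01, -2.81415743e+01,  6.98561012e-02,
        3.61373741e-02, -1.50867804e-04]), 'position': array([ 172.97481268, -547.53003275,  204.30049205]), 'ee_rot': array([[ 9.53601099e-01,  3.01072776e-01, -3.56354141e-04],
       [ 3.01072807e-01, -9.53598567e-01,  2.22194812e-03],
       [ 3.29149291e-04, -2.22614071e-03, -9.99997468e-01]]), 'wrist_force': array([0.43638601, 0.40808456, 0.23386487]), 'ft_torque': array([-0.02195429,  0.01698356, -0.04049002]), 'gripper_force': 0.0, 'finger_gap': 93.92570256618895} -18.8
scene [[478.93770627   0.         320.08519203]
 [  0.         478.93770627 206.08330953]
 [  0.           0.           1.        ]] [ 1.01446448 -2.0551972   1.30557146] [ 343.9246457   349.38530827 1144.81441161]
top [[411.50904488   0.         321.4079296 ]
 [  0.         411.50904488 202.60322562]
 [  0.           0.           1.        ]] [ 2.18114927 -2.17156723  0.15232443] [ -31.16044842  609.32982028 1506.34665012]
```
View pics/scene0.png

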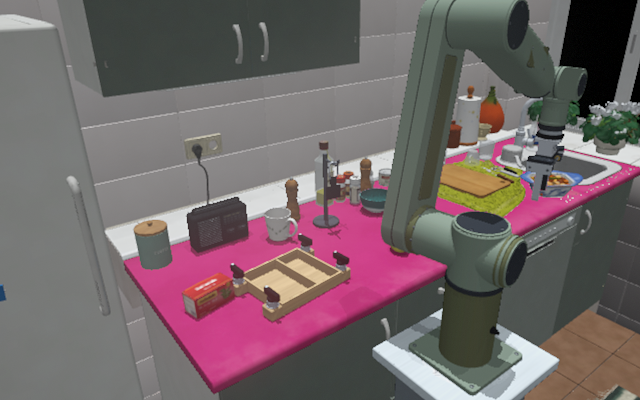

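View pics/top0.png

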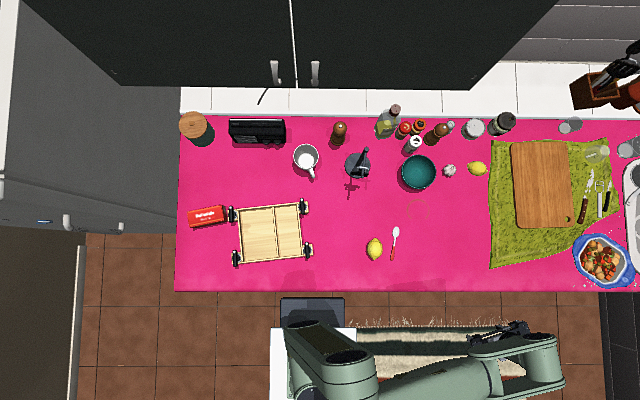

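Scene: the caddy at about (295,280), turner on its stand at (325,190), red box at (208,295), mug at (278,225). Top: the caddy is centred near (270,233), knobs at (232,214), (304,207), (236,258), (308,251). The stand is at (357,163), lemon at (374,248) and teaspoon at (395,243). No peeler or tomato is visible.

Create h.py:
```python
import numpy as np,cv2
from scipy.spatial.transform import Rotation as R
from cell import arm
def cap(n):
    c=arm.capture(n); c["R"]=cv2.Rodrigues(np.array(c["rvec"],float))[0]; c["t"]=np.array(c["tvec"],float).ravel(); c["K"]=np.array(c["intrinsics"]); return c
def ray(c,uv):
    d=c["R"].T@np.linalg.solve(c["K"],[uv[0],uv[1],1.]); return -c["R"].T@c["t"],d/np.linalg.norm(d)
def onz(c,uv,z):
    o,d=ray(c,uv); return o+d*(z-o[2])/d[2]
def tri(c1,u1,c2,u2):
    o1,d1=ray(c1,u1);o2,d2=ray(c2,u2)
    s=np.linalg.lstsq(np.c_[d1,-d2],o2-o1,rcond=None)[0]
    p,q=o1+s[0]*d1,o2+s[1]*d2; return (p+q)/2,np.linalg.norm(p-q)
def proj(c,p):
    q=c["K"]@(c["R"]@np.asarray(p,float)+c["t"]); return q[:2]/q[2]
def blobs(mask,amin=10):
    n,l,s,ce=cv2.connectedComponentsWithStats(mask.astype(np.uint8))
    return [(ce[i].round(1),s[i],l==i) for i in range(1,n) if s[i,4]>=amin]
def hsv(c): return cv2.cvtColor(c["frame"],cv2.COLOR_RGB2HSV)
def go(p,yaw=None):
    "shift in tool axes from the present pose to world TCP p (tool down, tool x at yaw)"
    o=arm.get_obs();Rt=np.array(o["ee_rot"]);d=Rt.T@(np.asarray(p,float)-o["position"])
    print("shift",d.round(1),end=" ")
    if yaw is not None:
        T=np.array([[np.cos(yaw),np.sin(yaw),0],[np.sin(yaw),-np.cos(yaw),0],[0,0,-1.]])
        print("rot",R.from_matrix(Rt.T@T).as_rotvec().round(3),end=" ")
    print("n",int(np.ceil(np.linalg.norm(d)/41.7)))
```

Run:
```python
from h import *
t=cap("top");s=cap("scene")
print("cams",ray(t,(320,200)),ray(s,(320,200)))
for c,n,r in((t,"top",(190,110,430,290)),(s,"scene",(170,120,420,330))):
    f=c["frame"][r[1]:r[3],r[0]:r[2],::-1]
    cv2.imwrite(f"pics/{n}1.png",cv2.resize(f,None,fx=3.2 if n=="top" else 2.8,fy=3.2 if n=="top" else 2.8,interpolation=cv2.INTER_CUBIC))
H=hsv(t)
m=(H[...,2]<60);m[:190]=0;m[275:]=0;m[:,:215]=0;m[:,330:]=0
for b in blobs(m,8): print(b[0],b[1],onz(t,b[0],75).round(0))
for y,x in((165,357),): print(onz(t,(x,y),0))
```

```text
cams (array([ 436.6294028 ,   13.39644035, 1565.41027649]), array([ 0.11842696, -0.02371452, -0.99267954])) (array([-520.81765464,  799.16269392,  800.65114242]), array([ 0.73742376, -0.54083857, -0.40459837]))
[301.8 207.2] [298 200   8  15  68] [588.  44.  75.]
[231.3 214.7] [228 207   8  16  68] [559. 298.  75.]
[220.6 221.7] [215 220  12   4  14] [534. 336.  75.]
[306.8 250.5] [303 243   7  16  57] [431.  25.  75.]
[235.3 258.4] [232 250   8  17  72] [403. 280.  75.]
[ 760.98725631 -167.12014795    0.        ]
```

View pics/top1.png

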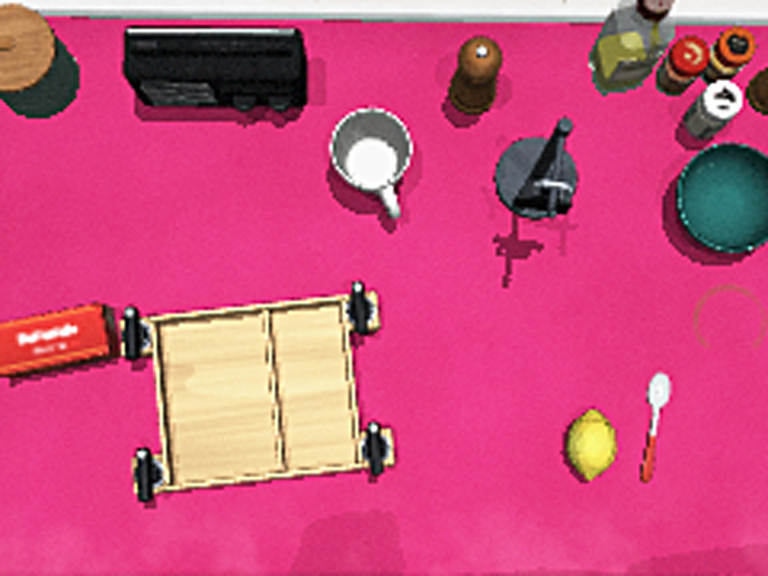

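View pics/scene1.png

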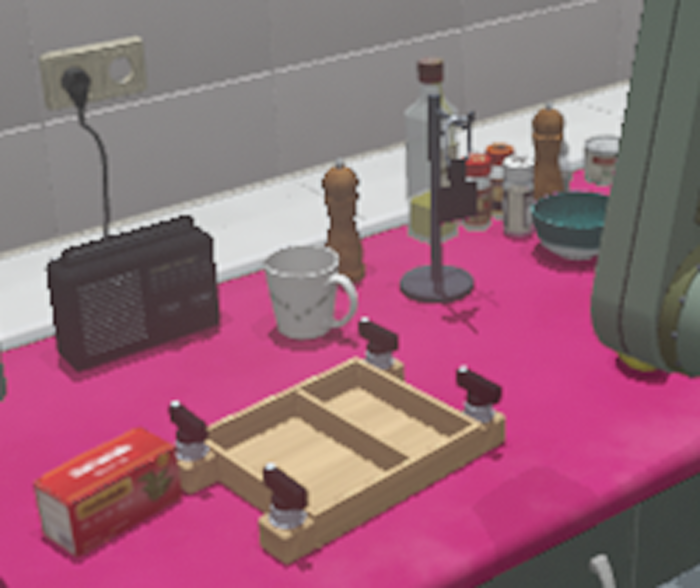

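The crops show four bars lying along the caddy's x, each with a white dot on one end. The red box's right end is close to the back-left knob (top crop about (118,340) against (132,335)). The turner hangs on the bar, and lemon and teaspoon are at the right. Next I triangulate the knobs and the box.

Run:
```python
from h import *
t=cap("top");s=cap("scene")
H=hsv(s);m=(H[...,2]<75);m[:230]=0;m[315:]=0;m[:,:228]=0;m[:,355:]=0
tops={"BR":(301.8,207.2),"BL":(231.3,214.7),"FR":(306.8,250.5),"FL":(235.3,258.4)}
B=[b for b in blobs(m,15)]
for b in B:
    best=min(((tri(t,u,s,b[0]),k) for k,u in tops.items()),key=lambda e:e[0][1]); print(b[0],b[1],best[1],best[0][0].round(1),round(best[0][1],1))
# wood outline, top view -> rim rectangle at z=40 
H=hsv(t);w=((H[...,0]>10)&(H[...,0]<28)&(H[...,1]>50)&(H[...,2]>90));w[:195]=0;w[275:]=0;w[:,:225]=0;w[:,325:]=0
w=cv2.morphologyEx(w.astype(np.uint8),cv2.MORPH_OPEN,np.ones((9,9)))
b=max(blobs(w),key=lambda b:b[1][4]);c=cv2.findContours(b[2].astype(np.uint8),0,1)[0][0]
pts=np.array([onz(t,p[0],40)[:2] for p in c],np.float32);print("wood",cv2.minAreaRect(pts))
for z in(66,):
    r=(((H[...,0]<6)|(H[...,0]>176))&(H[...,1]>120));r[:195]=0;r[240:]=0;r[:,:180]=0;r[:,232:]=0
    b=max(blobs(r),key=lambda b:b[1][4]);c=cv2.findContours(b[2].astype(np.uint8),0,1)[0][0]
    p=np.array([onz(t,q[0],z)[:2] for q in c],np.float32);rr=cv2.minAreaRect(p);print("box",rr,cv2.boxPoints(rr).round())
```

```text
[236.4 234.3] [228 230  20  12 161] BL [555.3 286.2 182.8] 19.8
[340.5 258.7] [334 253  15  12 115] FR [432.6  26.4  66.6] 4.3
wood ((491.3734130859375, 204.71185302734375), (187.07630920410156, 121.97517395019531), 6.588854789733887)
box ((554.8956298828125, 388.00872802734375), (63.89540100097656, 138.72193908691406), 11.715011596679688) [[510. 449.]
 [538. 314.]
 [600. 327.]
 [572. 462.]]
```

Run:
```python
from h import *
t=cap("top");s=cap("scene")
z=lambda c,x,y,w,h,k:cv2.resize(c["frame"][y:y+h,x:x+w,::-1],None,fx=k,fy=k,interpolation=cv2.INTER_CUBIC)
cv2.imwrite("pics/z2.png",np.hstack([z(t,182,198,64,72,6),z(s,178,255,66,72,6)]))
```

```text
(no output)
```

View pics/z2.png

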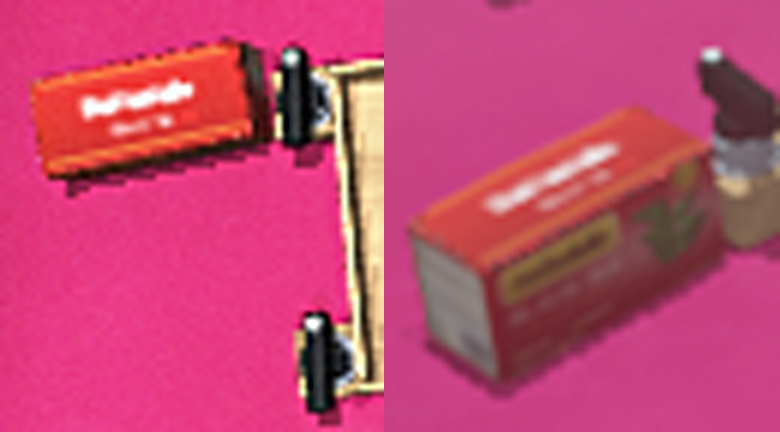

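The zoom shows the box's top right corners at (222,205) and (224,221). The back-left bar runs from (230.5,207.5) to (231.5,221.8), about 7 px from the box.

Run:
```python
from h import *
t=cap("top");s=cap("scene")
for n,a,b in(("box front right",(224,220.8),(232,279.2)),("box back right",(222,205),(220.3,273)),("BLdot",(230.5,207.5),(232.5,264.5)),("FLdot",(234.7,251.7),(266.1,287.9)),("BRdot",(190+358/3.2,110+288/3.2),(300.4,235.7)),("FRdot",(190+375/3.2,110+429/3.2),(335.4,252.5))):
    p,e=tri(t,a,s,b);print(n,p.round(1),round(e,1))
for n,a in(("BL",((230.5,207.5),(231.5,221.8))),("FL",((234.7,251.7),(235.3,266)))):
    for u in a: print(n,onz(t,u,80).round(1))
```

```text
box front right [539.1 328.7  62.9] 5.7
box back right [596.8 337.8  58.1] 3.8
BLdot [585.7 302.6  78.5] 3.6
FLdot [427.7 284.4  75. ] 4.8
BRdot [615.1  45.2  73.9] 3.3
FRdot [456.2  25.8  76.8] 6.1
BL [584.6 300.7  80. ]
BL [533.  295.7  80. ]
FL [426.4 281.5  80. ]
FL [375.9 278.   80. ]
```

```bash
python3 -c "
from h import *
go((430,-150,220),1.3)"
```

```text
shift [ 364.9 -302.5  -14.6] rot [-0.    -0.    -0.994] n 12
```

Units first: shifts go in units of 100 mm. So 365 mm is 3.65, -302 mm is -3.02.

```bash
python3 shift.py '[[[1.83,-1.51,-0.08,0,0,-0.5],[1.83,-1.51,-0.08,0,0,-0.5],[1.83,-1.51,-0.08,0,0,-0.5],[1.83,-1.51,-0.08,0,0,-0.5],[3.65,-3.02,-0.15,0,0,-0.994],[3.65,-3.02,-0.15,0,0,-0.994],[3.65,-3.02,-0.15,0,0,-0.994],[3.65,-3.02,-0.15,0,0,-0.994]]]' 30 40
python3 shift.py '[[[0,0,0,0,0,0]]]'
python3 -c "
from h import *
go((400,280.5,200),3.257)"
```

```text
time_s: 1.17
position: [354.7, -266.9, 216.6]
ee_rot: [[0.262, 0.965, 0.001], [0.965, -0.262, -0.001], [-0.0, 0.001, -1.0]]
wrist_force: [0.9, -0.7, 0.4]
finger_gap: 44.6
gripper_force: 0.0
time_s: 1.25
position: [357.1, -262.7, 216.6]
ee_rot: [[0.256, 0.967, 0.003], [0.967, -0.256, 0.002], [0.003, 0.002, -1.0]]
wrist_force: [-1.0, -0.3, -0.6]
finger_gap: 37.4
gripper_force: 0.0
shift [536.  -97.8  18. ] rot [ 0.004 -0.    -1.945] n 14
```

Converted, 268 mm is 2.68, -49 mm is -0.49.

```bash
python3 shift.py '[[[2.68,-0.49,0.09,0,0,-1],[2.68,-0.49,0.09,0,0,-1],[2.68,-0.49,0.09,0,0,-1],[2.68,-0.49,0.09,0,0,-1],[2.68,-0.49,0.09,0,0,-1],[2.68,-0.49,0.09,0,0,-1],[2.68,-0.49,0.09,0,0,-1],[2.68,-0.49,0.09,0,0,-1]]]'
python3 -c "
from h import *
go((400,280.5,130),3.257)"
```

```text
time_s: 1.92
position: [378.3, 6.3, 207.2]
ee_rot: [[-0.674, 0.738, 0.0], [0.738, 0.674, 0.002], [0.001, 0.001, -1.0]]
wrist_force: [-0.3, 0.6, 0.1]
finger_gap: 30.1
gripper_force: 0.0
shift [187.7 200.9  77.6] rot [ 0.002 -0.    -0.946] n 7
```

Converted, 201 mm is 2.01, 188 mm is 1.88.

```bash
python3 shift.py '[[[1.88,2.01,0.77,0,0,-0.946],[1.88,2.01,0.77,0,0,-0.946],[1.88,2.01,0.77,0,0,-0.946],[1.88,2.01,0.77,0,0,-0.946],[1.88,2.01,0.77,0,0,-0.946],[1.88,2.01,0.77,0,0,-0.946],[1.88,2.01,0.77,0,0,-0.946],[1.88,2.01,0.77,0,0,-0.946]]]'
python3 shift.py '[[[0,0,0,0,0,0],[0,0,0,0,0,0]]]'
python3 - <<'E'
from h import *
go((400,280.5,57),3.257)
t=cap("top");s=cap("scene")
z=lambda c,x,y,w,h,k:cv2.resize(c["frame"][y:y+h,x:x+w,::-1],None,fx=k,fy=k,interpolation=cv2.INTER_CUBIC)
cv2.imwrite("pics/z3.png",z(s,190,220,180,110,4))
E
```

```text
time_s: 2.58
position: [402.4, 281.2, 128.2]
ee_rot: [[-0.994, -0.113, -0.002], [-0.113, 0.994, 0.001], [0.002, 0.001, -1.0]]
wrist_force: [-0.9, -1.3, 0.7]
finger_gap: 29.8
gripper_force: 0.0
time_s: 2.75
position: [403.3, 276.7, 130.0]
ee_rot: [[-0.995, -0.102, -0.0], [-0.102, 0.995, -0.001], [0.0, -0.001, -1.0]]
wrist_force: [0.3, -0.9, -0.2]
finger_gap: 30.0
gripper_force: 0.0
shift [ 2.8  4.2 72.9] rot [-0.001 -0.    -0.013] n 2
```

View pics/z3.png

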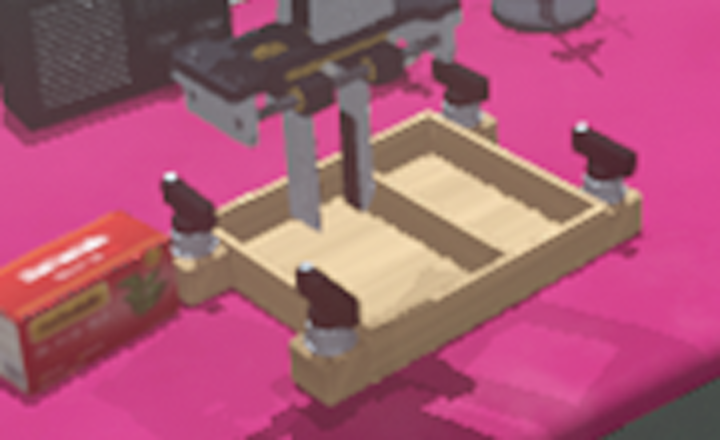

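The fingers stand open above the front-left knob (crop about (325,220) over the bar at (325,300)). Descending now, then closing and turning.

```bash
python3 shift.py '[[[0.03,0.04,0.36,0,0,-0.013],[0.03,0.04,0.73,0,0,-0.013],[0.03,0.04,0.73,0,0,-0.013],[0.03,0.04,0.73,0,0,-0.013],[0.03,0.04,0.73,0,0,-0.013]]]'
python3 -c "
from h import *
go((400,280.5,57),3.257)"
python3 shift.py '[[[0,0,0,0,0,0],[0,0,0,0,0,0],[0,0,0,0,0,0],[0,0,0,0,0,0]]]' 4 40
python3 -c "
from h import *
go((400,280.5,57),3.257)"
```

```text
time_s: 3.27
position: [396.4, 279.6, 55.6]
ee_rot: [[-0.994, -0.113, -0.008], [-0.113, 0.994, 0.0], [0.008, 0.001, -1.0]]
wrist_force: [-4.0, 3.7, -3.5]
finger_gap: 29.9
gripper_force: 2.6
shift [-3.6  0.5 -1.4] rot [ 0.001 -0.008 -0.002] n 1
time_s: 3.6
position: [396.4, 281.5, 56.0]
ee_rot: [[-0.994, -0.113, -0.007], [-0.113, 0.994, 0.004], [0.006, 0.005, -1.0]]
wrist_force: [-4.5, 10.3, -8.4]
finger_gap: 23.5
gripper_force: 39.3
shift [-3.5 -1.4 -1.1] rot [ 0.005 -0.006 -0.003] n 1
```

Run:
```python
from h import *
t=cap("top");s=cap("scene")
z=lambda c,x,y,w,h,k:cv2.resize(c["frame"][y:y+h,x:x+w,::-1],None,fx=k,fy=k,interpolation=cv2.INTER_CUBIC)
cv2.imwrite("pics/z4.png",np.hstack([z(s,230,245,60,75,6),z(t,205,225,60,75,6)]))
```

```text
(no output)
```

View pics/z4.png

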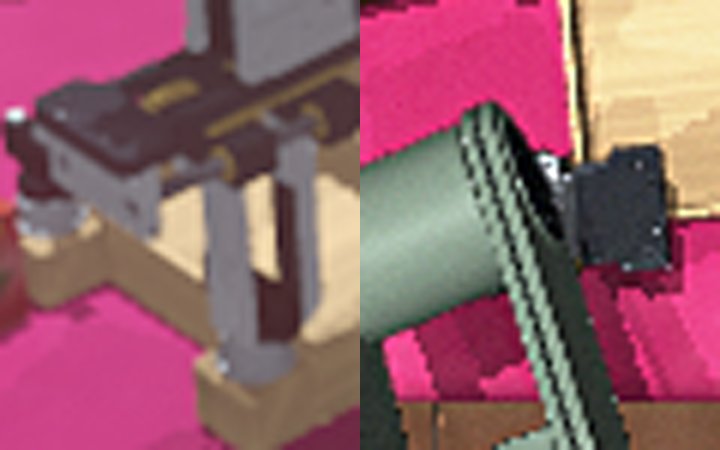

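The crop shows a finger on each side of the bar (about (230,300) and (290,300)), but the gap is hard to read; giving the fingers more time.

```bash
python3 shift.py '[[[0,0,0,0,0,0],[0,0,0,0,0,0],[0,0,0,0,0,0],[0,0,0,0,0,0]]]' 4 40
python3 -c "
from h import *
go((400,280.5,57),3.257)"
```

```text
time_s: 4.03
position: [396.4, 281.5, 56.0]
ee_rot: [[-0.994, -0.113, -0.007], [-0.113, 0.994, 0.004], [0.006, 0.005, -1.0]]
wrist_force: [-4.2, 9.4, -7.7]
finger_gap: 23.6
gripper_force: 39.3
shift [-3.5 -1.4 -1. ] rot [ 0.005 -0.006 -0.002] n 1
```

Converted, -9 mm is -0.09, -4 mm is -0.04.

```bash
python3 shift.py '[[[0,0,0,0,0,0],[0,0,0,0,0,0],[-0.04,0,-0.09,0,0,0],[-0.04,0,-0.09,0,0,0],[-0.04,0,-0.09,0,0,0],[-0.04,0,-0.09,0,0,0]]]' 32 40
python3 -c "
from h import *
go((400,280.5,66),3.257)"
python3 shift.py '[[[0,0,0,0,0,0],[0,0,0,0,0,0],[0,0,0,0,0,0],[0,0,0,0,0,0],[0,0,0,0,0,0]]]' 4 40
```

```text
time_s: 4.53
position: [405.2, 280.8, 67.3]
ee_rot: [[-0.993, -0.116, 0.003], [-0.116, 0.993, 0.0], [-0.003, 0.0, -1.0]]
wrist_force: [-0.4, 0.1, -0.4]
finger_gap: 31.9
gripper_force: 0.0
shift [5.2 0.3 1.3] rot [0.    0.003 0.001] n 1
time_s: 4.95
position: [403.7, 282.5, 66.2]
ee_rot: [[-0.993, -0.116, -0.0], [-0.116, 0.993, 0.003], [-0.0, 0.003, -1.0]]
wrist_force: [-0.1, 4.7, 0.1]
finger_gap: 13.6
gripper_force: 39.7
```

```bash
python3 shift.py '[[[0.03,0.02,0,0,0,0.125],[0.03,0.02,0,0,0,0.25],[0.03,0.02,0,0,0,0.375],[0.03,0.02,0,0,0,0.5],[0.03,0.02,0,0,0,0.625]]]'
python3 shift.py '[[[0,0,0,0,0,0.125],[0,0,0,0,0,0.25],[0,0,0,0,0,0.375],[0,0,0,0,0,0.5],[0,0,0,0,0,0.585],[0,0,0,0,0,0.585],[0,0,0,0,0,0.585]]]'
```

```text
time_s: 5.37
position: [404.0, 284.7, 66.3]
ee_rot: [[-0.871, 0.491, 0.008], [0.491, 0.871, 0.005], [-0.005, 0.008, -1.0]]
wrist_force: [7.5, 7.6, -11.3]
finger_gap: 13.8
gripper_force: 39.9
time_s: 5.95
position: [405.2, 286.4, 66.6]
ee_rot: [[-0.46, 0.888, 0.01], [0.888, 0.46, 0.008], [0.002, 0.013, -1.0]]
wrist_force: [10.1, 10.2, -12.5]
finger_gap: 13.7
gripper_force: 39.4
```

Converted, -60 mm is -0.6, -30 mm is -0.3.

```bash
python3 shift.py '[[[0,0,0,0,0,0],[0,0,0,0,0,0],[0,0,0,0,0,0],[0,0,-0.3,0,0,0],[0,0,-0.6,0,0,0],[0,0,-0.6,0,0,0],[0,0,-0.6,0,0,0]]]' 34 40
python3 -c "
from h import *
go((592,43,110),3.257)"
```

```text
time_s: 6.53
position: [401.8, 282.9, 127.9]
ee_rot: [[-0.46, 0.888, 0.003], [0.888, 0.46, 0.001], [-0.001, 0.004, -1.0]]
wrist_force: [0.3, 0.1, -0.7]
finger_gap: 33.9
gripper_force: 0.0
shift [-300.5   58.4   18.3] rot [ 0.003  0.003 -1.208] n 8
```

```bash
python3 shift.py '[[[-1.5,0.29,0.09,0,0,-0.6],[-1.5,0.29,0.09,0,0,-0.6],[-1.5,0.29,0.09,0,0,-0.6],[-1.5,0.29,0.09,0,0,-0.6],[-3,0.58,0.18,0,0,-1.208],[-3,0.58,0.18,0,0,-1.208],[-3,0.58,0.18,0,0,-1.208],[-3,0.58,0.18,0,0,-1.208]]]'
python3 shift.py '[[[0,0,0,0,0,0]]]'
python3 -c "
from h import *
go((592,43,110),3.257);go((592,43,66),3.257)"
```

```text
time_s: 7.2
position: [589.6, 40.3, 105.9]
ee_rot: [[-0.989, 0.146, -0.004], [0.146, 0.989, -0.001], [0.004, -0.001, -1.0]]
wrist_force: [0.9, 0.2, 0.6]
finger_gap: 34.1
gripper_force: 0.0
time_s: 7.28
position: [592.1, 37.2, 106.1]
ee_rot: [[-0.988, 0.152, -0.001], [0.152, 0.988, -0.003], [0.001, -0.003, -1.0]]
wrist_force: [0.4, -0.1, -0.4]
finger_gap: 34.0
gripper_force: 0.0
shift [ 1.   5.7 -4. ] rot [-0.003 -0.001 -0.268] n 1
shift [ 1.   5.8 40. ] rot [-0.003 -0.001 -0.268] n 1
```

Converted, 40 mm is 0.4, 20 mm is 0.2.

```bash
python3 shift.py '[[[0.01,0.06,0,0,0,-0.268],[0.01,0.06,0,0,0,-0.268],[0.01,0.06,0,0,0,-0.268],[0.01,0.06,0.2,0,0,-0.268],[0.01,0.06,0.4,0,0,-0.268],[0.01,0.06,0.4,0,0,-0.268],[0.01,0.06,0.4,0,0,-0.268]]]'
python3 -c "
from h import *
go((592,43,66),3.257)"
python3 shift.py '[[[0,0,0,0,0,0],[0,0,0,0,0,0],[0,0,0,0,0,0],[0,0,0,0,0,0],[0,0,0,0,0,0]]]' 4 40
python3 -c "
from h import *
go((592,43,66),3.257)"
```

```text
time_s: 7.87
position: [587.5, 49.5, 66.1]
ee_rot: [[-0.993, -0.115, -0.005], [-0.115, 0.993, 0.0], [0.005, 0.001, -1.0]]
wrist_force: [0.6, -0.3, 0.4]
finger_gap: 34.3
gripper_force: 0.0
shift [-3.7 -7.   0.1] rot [ 0.001 -0.005 -0.   ] n 1
time_s: 8.28
position: [591.2, 43.0, 69.0]
ee_rot: [[-0.993, -0.116, 0.002], [-0.116, 0.993, -0.011], [-0.001, -0.011, -1.0]]
wrist_force: [1.2, -14.5, -4.1]
finger_gap: 13.6
gripper_force: 40.0
shift [-0.8 -0.1  3. ] rot [-0.011  0.001  0.001] n 1
```

```bash
python3 shift.py '[[[-0.04,-0.06,0,0,0,0.125],[-0.04,-0.06,0,0,0,0.25],[-0.04,-0.06,0,0,0,0.375],[-0.04,-0.06,0,0,0,0.5],[-0.04,-0.06,0,0,0,0.625]]]'
python3 shift.py '[[[0,0,0,0,0,0.125],[0,0,0,0,0,0.25],[0,0,0,0,0,0.375],[0,0,0,0,0,0.5],[0,0,0,0,0,0.575],[0,0,0,0,0,0.575],[0,0,0,0,0,0.575]]]'
```

```text
time_s: 8.7
position: [592.0, 45.8, 69.0]
ee_rot: [[-0.87, 0.492, -0.006], [0.492, 0.87, 0.004], [0.007, 0.001, -1.0]]
wrist_force: [-6.2, 5.9, 3.4]
finger_gap: 13.4
gripper_force: 40.0
time_s: 9.28
position: [594.1, 47.8, 69.0]
ee_rot: [[-0.468, 0.884, -0.001], [0.884, 0.468, 0.007], [0.007, 0.003, -1.0]]
wrist_force: [-0.8, 9.4, 0.9]
finger_gap: 13.8
gripper_force: 40.0
```

```bash
python3 shift.py '[[[0,0,0,0,0,0],[0,0,0,0,0,0],[0,0,0,0,0,0],[0,0,-0.3,0,0,0],[0,0,-0.5,0,0,0],[0,0,-0.5,0,0,0],[0,0,-0.5,0,0,0],[0,0,-0.5,0,0,0]]]' 34 40
python3 -c "
from h import *
go((436.5,24.5,110),3.257)"
```

```text
time_s: 9.95
position: [594.3, 43.2, 117.6]
ee_rot: [[-0.468, 0.884, -0.001], [0.884, 0.468, -0.0], [0.0, -0.001, -1.0]]
wrist_force: [-0.8, -0.1, 0.1]
finger_gap: 34.3
gripper_force: 0.0
shift [  57.3 -148.2    7.7] rot [-0.000e+00 -1.000e-03 -1.199e+00] n 4
```

Converted, -148 mm is -1.48, 57 mm is 0.57.

```bash
python3 shift.py '[[[0.57,-1.48,0.08,0,0,-1.2],[0.57,-1.48,0.08,0,0,-1.2],[0.57,-1.48,0.08,0,0,-1.2],[0.57,-1.48,0.08,0,0,-1.2],[0.57,-1.48,0.08,0,0,-1.2],[0.57,-1.48,0.08,0,0,-1.2],[0.57,-1.48,0.08,0,0,-1.2],[0.57,-1.48,0.08,0,0,-1.2]]]'
python3 shift.py '[[[0,0,0,0,0,-0.22],[0,0,0,0,0,-0.22],[0,0,0,0,0,-0.22],[0,0,0,0,0,-0.22],[0,0,0,0,0,-0.22]]]'
python3 -c "
from h import *
go((436.5,24.5,68),3.257)"
```

```text
time_s: 10.62
position: [435.5, 24.6, 108.6]
ee_rot: [[-0.997, 0.077, -0.003], [0.077, 0.997, 0.0], [0.003, 0.0, -1.0]]
wrist_force: [-0.3, 0.8, -0.2]
finger_gap: 33.9
gripper_force: 0.0
time_s: 11.03
position: [436.5, 24.6, 109.3]
ee_rot: [[-0.991, -0.134, -0.002], [-0.134, 0.991, 0.0], [0.002, 0.0, -1.0]]
wrist_force: [0.6, -0.7, 0.0]
finger_gap: 34.0
gripper_force: 0.0
shift [-0.1 -0.1 41.3] rot [ 0.    -0.002  0.019] n 1
```

Accurate now. Next: descend, close, turn.

Converted, 42 mm is 0.42, 21 mm is 0.21.

```bash
python3 shift.py '[[[0,0,0.21,0,0,0.019],[0,0,0.42,0,0,0.019],[0,0,0.42,0,0,0.019],[0,0,0.42,0,0,0.019],[0,0,0.42,0,0,0.019]]]'
python3 shift.py '[[[0,0,0,0,0,0],[0,0,0,0,0,0],[0,0,0,0,0,0],[0,0,0,0,0,0],[0,0,0,0,0,0]]]' 4 40
python3 shift.py '[[[0,0,0,0,0,0.125],[0,0,0,0,0,0.25],[0,0,0,0,0,0.375],[0,0,0,0,0,0.5],[0,0,0,0,0,0.625]]]'
python3 shift.py '[[[0,0,0,0,0,0.125],[0,0,0,0,0,0.25],[0,0,0,0,0,0.375],[0,0,0,0,0,0.5],[0,0,0,0,0,0.575],[0,0,0,0,0,0.575],[0,0,0,0,0,0.575]]]'
```

```text
time_s: 11.45
position: [437.6, 24.5, 68.7]
ee_rot: [[-0.993, -0.117, 0.0], [-0.117, 0.993, -0.0], [-0.0, -0.0, -1.0]]
wrist_force: [0.1, -0.3, 0.4]
finger_gap: 34.0
gripper_force: 0.0
time_s: 11.87
position: [437.9, 24.7, 69.0]
ee_rot: [[-0.993, -0.117, 0.002], [-0.117, 0.993, 0.0], [-0.002, 0.0, -1.0]]
wrist_force: [-0.2, 1.5, 3.4]
finger_gap: 13.8
gripper_force: 40.0
time_s: 12.28
position: [437.9, 24.5, 69.0]
ee_rot: [[-0.871, 0.491, 0.001], [0.491, 0.871, -0.0], [-0.001, 0.0, -1.0]]
wrist_force: [-0.0, -0.1, 4.2]
finger_gap: 13.2
gripper_force: 40.0
time_s: 12.87
position: [437.8, 24.4, 69.0]
ee_rot: [[-0.471, 0.882, 0.001], [0.882, 0.471, -0.0], [-0.001, 0.001, -1.0]]
wrist_force: [-0.9, 0.0, 6.2]
finger_gap: 13.8
gripper_force: 40.0
```

```bash
python3 shift.py '[[[0,0,0,0,0,0],[0,0,0,0,0,0],[0,0,0,0,0,0],[0,0,-0.3,0,0,0],[0,0,-0.5,0,0,0],[0,0,-0.5,0,0,0],[0,0,-0.5,0,0,0],[0,0,-0.5,0,0,0]]]' 32 40
python3 -c "
from h import *
go((565.5,301.5,110),3.257)"
```

```text
time_s: 13.53
position: [436.4, 24.6, 117.2]
ee_rot: [[-0.47, 0.883, -0.001], [0.883, 0.47, 0.0], [0.001, -0.001, -1.0]]
wrist_force: [0.6, 0.9, 0.1]
finger_gap: 32.1
gripper_force: 0.0
shift [183.8 244.    7.1] rot [-1.000e-03 -1.000e-03 -1.197e+00] n 8
```

```bash
python3 shift.py '[[[1.84,2.44,0.07,0,0,-1.197],[1.84,2.44,0.07,0,0,-1.197],[1.84,2.44,0.07,0,0,-1.197],[1.84,2.44,0.07,0,0,-1.197],[1.84,2.44,0.07,0,0,-1.197],[1.84,2.44,0.07,0,0,-1.197],[1.84,2.44,0.07,0,0,-1.197],[1.84,2.44,0.07,0,0,-1.197]]]'
python3 shift.py '[[[0,0,0,0,0,-0.2],[0,0,0,0,0,-0.2],[0,0,0,0,0,-0.2],[0,0,0,0,0,-0.2],[0,0,0,0,0,-0.2],[0,0,0,0,0,-0.2]]]'
python3 -c "
from h import *
go((565.5,301.5,69),3.257)"
```

```text
time_s: 14.2
position: [566.4, 306.1, 108.5]
ee_rot: [[-0.997, 0.073, -0.002], [0.073, 0.997, 0.001], [0.002, 0.001, -1.0]]
wrist_force: [0.3, -0.4, 0.7]
finger_gap: 31.7
gripper_force: 0.0
time_s: 14.7
position: [565.9, 301.0, 110.5]
ee_rot: [[-0.993, -0.116, -0.001], [-0.116, 0.993, -0.0], [0.001, -0.0, -1.0]]
wrist_force: [0.0, 0.2, -1.0]
finger_gap: 31.9
gripper_force: 0.0
shift [ 0.3  0.5 41.5] rot [-0.    -0.001  0.001] n 1
```

Converted, 41 mm is 0.41, 21 mm is 0.21.

```bash
python3 shift.py '[[[0,0,0.21,0,0,0],[0,0,0.41,0,0,0],[0,0,0.41,0,0,0],[0,0,0.41,0,0,0],[0,0,0.41,0,0,0]]]'
python3 shift.py '[[[0,0,0,0,0,0],[0,0,0,0,0,0],[0,0,0,0,0,0],[0,0,0,0,0,0],[0,0,0,0,0,0]]]' 4 40
python3 shift.py '[[[0,0,0,0,0,0.125],[0,0,0,0,0,0.25],[0,0,0,0,0,0.375],[0,0,0,0,0,0.5],[0,0,0,0,0,0.625]]]'
python3 shift.py '[[[0,0,0,0,0,0.125],[0,0,0,0,0,0.25],[0,0,0,0,0,0.375],[0,0,0,0,0,0.5],[0,0,0,0,0,0.575],[0,0,0,0,0,0.575],[0,0,0,0,0,0.575]]]'
python3 shift.py '[[[0,0,0,0,0,0],[0,0,0,0,0,0],[0,0,0,0,0,0],[0,0,-0.3,0,0,0],[0,0,-0.5,0,0,0],[0,0,-0.5,0,0,0],[0,0,-0.5,0,0,0],[0,0,-0.5,0,0,0]]]' 32 40
python3 -c "
from h import *
go((407,283,110),2.05)"
```

```text
time_s: 15.12
position: [566.8, 301.6, 71.0]
ee_rot: [[-0.993, -0.117, 0.001], [-0.117, 0.993, 0.0], [-0.001, 0.0, -1.0]]
wrist_force: [-0.1, -0.6, 0.2]
finger_gap: 31.6
gripper_force: 0.0
time_s: 15.53
position: [567.2, 301.6, 71.4]
ee_rot: [[-0.993, -0.117, 0.002], [-0.117, 0.993, 0.0], [-0.002, 0.0, -1.0]]
wrist_force: [-0.6, -0.4, 4.0]
finger_gap: 13.2
gripper_force: 39.5
time_s: 15.95
position: [567.1, 301.2, 71.4]
ee_rot: [[-0.871, 0.491, 0.002], [0.491, 0.871, -0.001], [-0.002, 0.0, -1.0]]
wrist_force: [-0.2, -2.1, 5.4]
finger_gap: 13.3
gripper_force: 39.7
time_s: 16.53
position: [566.8, 300.8, 71.4]
ee_rot: [[-0.469, 0.883, 0.001], [0.883, 0.469, -0.001], [-0.002, 0.0, -1.0]]
wrist_force: [-1.1, -2.4, 5.3]
finger_gap: 14.0
gripper_force: 39.5
time_s: 17.2
position: [565.5, 301.4, 119.0]
ee_rot: [[-0.469, 0.883, -0.002], [0.883, 0.469, -0.001], [0.0, -0.002, -1.0]]
wrist_force: [-0.2, 0.7, -1.4]
finger_gap: 32.1
gripper_force: 0.0
shift [  58.2 -148.6    9.2] rot [-0.002 -0.     0.009] n 4
```

Half pass done on all four. Second pass, front-left first.

```bash
python3 shift.py '[[[0.58,-1.49,0.09,0,0,0.01],[0.58,-1.49,0.09,0,0,0.01],[0.58,-1.49,0.09,0,0,0.01],[0.58,-1.49,0.09,0,0,0.01],[0.58,-1.49,0.09,0,0,0.01],[0.58,-1.49,0.09,0,0,0.01],[0.58,-1.49,0.09,0,0,0.01],[0.58,-1.49,0.09,0,0,0.01]]]'
python3 -c "
from h import *
go((407,283,69),2.05)"
```

```text
time_s: 17.87
position: [409.1, 283.2, 111.3]
ee_rot: [[-0.46, 0.888, 0.001], [0.888, 0.46, 0.0], [-0.0, 0.001, -1.0]]
wrist_force: [0.9, -0.4, -0.2]
finger_gap: 32.3
gripper_force: 0.0
shift [ 0.8 -2.  42.3] rot [ 0.001  0.    -0.001] n 2
```

```bash
python3 shift.py '[[[0,-0.01,0.21,0,0,0],[0,-0.01,0.42,0,0,0],[0,-0.01,0.42,0,0,0],[0,-0.01,0.42,0,0,0],[0,-0.01,0.42,0,0,0]]]'
python3 shift.py '[[[0,0,0,0,0,0],[0,0,0,0,0,0],[0,0,0,0,0,0],[0,0,0,0,0,0],[0,0,0,0,0,0]]]' 4 40
python3 shift.py '[[[0,0,0,0,0,0.125],[0,0,0,0,0,0.25],[0,0,0,0,0,0.375],[0,0,0,0,0,0.5],[0,0,0,0,0,0.625]]]'
python3 shift.py '[[[0,0,0,0,0,0.125],[0,0,0,0,0,0.25],[0,0,0,0,0,0.375],[0,0,0,0,0,0.5],[0,0,0,0,0,0.6],[0,0,0,0,0,0.68],[0,0,0,0,0,0.68],[0,0,0,0,0,0.68]]]'
python3 -c "
from h import *
o=arm.get_obs();print(o['ft_torque'])"
```

```text
time_s: 18.28
position: [408.1, 282.7, 69.9]
ee_rot: [[-0.46, 0.888, 0.001], [0.888, 0.46, 0.001], [-0.0, 0.001, -1.0]]
wrist_force: [-0.3, 0.0, 0.2]
finger_gap: 32.0
gripper_force: 0.0
time_s: 18.7
position: [407.5, 282.8, 70.2]
ee_rot: [[-0.461, 0.888, 0.002], [0.888, 0.461, 0.001], [-0.0, 0.002, -1.0]]
wrist_force: [0.4, -0.9, 3.4]
finger_gap: 13.4
gripper_force: 39.9
time_s: 19.12
position: [407.4, 282.7, 70.1]
ee_rot: [[0.151, 0.988, 0.002], [0.988, -0.151, 0.001], [0.001, 0.002, -1.0]]
wrist_force: [-0.1, -0.1, 4.3]
finger_gap: 13.5
gripper_force: 39.9
time_s: 19.78
position: [407.3, 282.8, 70.1]
ee_rot: [[0.733, 0.68, 0.002], [0.68, -0.733, 0.0], [0.002, 0.001, -1.0]]
wrist_force: [-0.7, -0.3, 6.0]
finger_gap: 13.8
gripper_force: 41.8
[-0.05233104  0.08016087  0.71513603]
```

At the stop (torque 0.7 N m against 0.12). Next back-right.

Converted, -50 mm is -0.5, -30 mm is -0.3.

```bash
python3 shift.py '[[[0,0,0,0,0,0],[0,0,0,0,0,0],[0,0,0,0,0,0],[0,0,-0.3,0,0,0],[0,0,-0.5,0,0,0],[0,0,-0.5,0,0,0],[0,0,-0.5,0,0,0],[0,0,-0.5,0,0,0]]]' 32 40
python3 -c "
from h import *
go((596,43,112),2.055)"
```

```text
time_s: 20.45
position: [405.8, 281.9, 118.0]
ee_rot: [[0.736, 0.677, -0.002], [0.677, -0.736, -0.001], [-0.002, -0.001, -1.0]]
wrist_force: [0.4, 0.4, 0.1]
finger_gap: 32.0
gripper_force: 0.0
shift [-22.  304.6   5.9] rot [-2.000e-03  1.000e-03 -1.311e+00] n 8
```

```bash
python3 shift.py '[[[-0.22,3.05,0.06,0,0,-1.311],[-0.22,3.05,0.06,0,0,-1.311],[-0.22,3.05,0.06,0,0,-1.311],[-0.22,3.05,0.06,0,0,-1.311],[-0.22,3.05,0.06,0,0,-1.311],[-0.22,3.05,0.06,0,0,-1.311],[-0.22,3.05,0.06,0,0,-1.311],[-0.22,3.05,0.06,0,0,-1.311]]]'
python3 shift.py '[[[0,0,0,0,0,-0.3],[0,0,0,0,0,-0.3],[0,0,0,0,0,-0.3],[0,0,0,0,0,-0.3],[0,0,0,0,0,-0.3],[0,0,0,0,0,-0.3]]]'
python3 -c "
from h import *
go((596,43,69),2.055)"
```

```text
time_s: 21.12
position: [597.2, 40.4, 110.8]
ee_rot: [[-0.123, 0.992, -0.003], [0.992, 0.123, -0.0], [0.0, -0.003, -1.0]]
wrist_force: [0.9, 0.5, -0.6]
finger_gap: 32.1
gripper_force: 0.0
time_s: 21.62
position: [596.2, 43.3, 111.9]
ee_rot: [[-0.406, 0.914, -0.002], [0.914, 0.406, 0.0], [0.001, -0.002, -1.0]]
wrist_force: [0.0, 0.2, -0.1]
finger_gap: 32.2
gripper_force: 0.0
shift [-0.3 -0.2 42.9] rot [-0.002 -0.001 -0.067] n 2
```

Units first: shifts go in units of 100 mm. So 42 mm is 0.42, 21 mm is 0.21.

```bash
python3 shift.py '[[[0,0,0.21,0,0,-0.067],[0,0,0.42,0,0,-0.067],[0,0,0.42,0,0,-0.067],[0,0,0.42,0,0,-0.067],[0,0,0.42,0,0,-0.067]]]'
python3 shift.py '[[[0,0,0,0,0,0],[0,0,0,0,0,0],[0,0,0,0,0,0],[0,0,0,0,0,0],[0,0,0,0,0,0]]]' 4 40
python3 shift.py '[[[0,0,0,0,0,0.125],[0,0,0,0,0,0.25],[0,0,0,0,0,0.375],[0,0,0,0,0,0.5],[0,0,0,0,0,0.625]]]'
python3 shift.py '[[[0,0,0,0,0,0.125],[0,0,0,0,0,0.25],[0,0,0,0,0,0.375],[0,0,0,0,0,0.5],[0,0,0,0,0,0.6],[0,0,0,0,0,0.68],[0,0,0,0,0,0.68],[0,0,0,0,0,0.68]]]'
python3 -c "
from h import *
o=arm.get_obs();print(o['ft_torque'])"
python3 shift.py '[[[0,0,0,0,0,0],[0,0,0,0,0,0],[0,0,0,0,0,0],[0,0,-0.3,0,0,0],[0,0,-0.5,0,0,0],[0,0,-0.5,0,0,0],[0,0,-0.5,0,0,0],[0,0,-0.5,0,0,0]]]' 32 40
python3 -c "
from h import *
go((437.8,24.5,112),2.06)"
```

```text
time_s: 22.03
position: [597.5, 43.3, 71.8]
ee_rot: [[-0.467, 0.884, 0.001], [0.884, 0.467, -0.0], [-0.0, 0.001, -1.0]]
wrist_force: [0.3, -0.1, 0.8]
finger_gap: 31.8
gripper_force: 0.0
time_s: 22.45
position: [597.0, 42.6, 72.3]
ee_rot: [[-0.467, 0.884, -0.0], [0.884, 0.467, -0.001], [-0.001, -0.001, -1.0]]
wrist_force: [-3.7, -1.0, 5.4]
finger_gap: 13.6
gripper_force: 40.0
time_s: 22.87
position: [596.5, 42.5, 72.3]
ee_rot: [[0.144, 0.99, -0.001], [0.99, -0.144, -0.001], [-0.001, -0.001, -1.0]]
wrist_force: [-4.3, -2.0, 7.0]
finger_gap: 13.7
gripper_force: 40.0
time_s: 23.53
position: [596.1, 42.7, 72.3]
ee_rot: [[0.729, 0.685, -0.002], [0.685, -0.729, -0.002], [-0.003, -0.0, -1.0]]
wrist_force: [-5.7, -1.6, 7.1]
finger_gap: 13.8
gripper_force: 42.5
[-0.26580069  1.03368823  0.76702749]
time_s: 24.2
position: [596.5, 43.2, 120.1]
ee_rot: [[0.731, 0.683, -0.001], [0.683, -0.731, 0.0], [-0.001, -0.001, -1.0]]
wrist_force: [-0.9, 0.7, 1.0]
finger_gap: 32.0
gripper_force: 0.0
shift [-128.7  -94.6    8.3] rot [-1.000e-03  0.000e+00 -1.309e+00] n 4
```

Converted, -129 mm is -1.29, -95 mm is -0.95.

```bash
python3 shift.py '[[[-1.29,-0.95,0.08,0,0,-1.309],[-1.29,-0.95,0.08,0,0,-1.309],[-1.29,-0.95,0.08,0,0,-1.309],[-1.29,-0.95,0.08,0,0,-1.309],[-1.29,-0.95,0.08,0,0,-1.309],[-1.29,-0.95,0.08,0,0,-1.309],[-1.29,-0.95,0.08,0,0,-1.309],[-1.29,-0.95,0.08,0,0,-1.309]]]'
python3 shift.py '[[[0,0,0,0,0,-0.31],[0,0,0,0,0,-0.31],[0,0,0,0,0,-0.31],[0,0,0,0,0,-0.31],[0,0,0,0,0,-0.31],[0,0,0,0,0,-0.31]]]'
python3 -c "
from h import *
go((437.8,24.5,69),2.06)"
```

```text
time_s: 24.87
position: [436.2, 24.7, 111.5]
ee_rot: [[-0.185, 0.983, -0.003], [0.983, 0.185, 0.001], [0.001, -0.003, -1.0]]
wrist_force: [-0.1, -0.1, -0.6]
finger_gap: 32.0
gripper_force: 0.0
time_s: 25.37
position: [437.3, 24.6, 112.3]
ee_rot: [[-0.47, 0.883, -0.002], [0.883, 0.47, 0.0], [0.001, -0.001, -1.0]]
wrist_force: [0.1, 0.3, 0.5]
finger_gap: 32.0
gripper_force: 0.0
shift [-0.4  0.5 43.3] rot [-0.001 -0.001 -0.   ] n 2
```

```bash
python3 shift.py '[[[0,0,0.21,0,0,0],[0,0,0.43,0,0,0],[0,0,0.43,0,0,0],[0,0,0.43,0,0,0],[0,0,0.43,0,0,0]]]'
python3 shift.py '[[[0,0,0,0,0,0],[0,0,0,0,0,0],[0,0,0,0,0,0],[0,0,0,0,0,0],[0,0,0,0,0,0]]]' 4 40
python3 shift.py '[[[0,0,0,0,0,0.125],[0,0,0,0,0,0.25],[0,0,0,0,0,0.375],[0,0,0,0,0,0.5],[0,0,0,0,0,0.625]]]'
python3 shift.py '[[[0,0,0,0,0,0.125],[0,0,0,0,0,0.25],[0,0,0,0,0,0.375],[0,0,0,0,0,0.5],[0,0,0,0,0,0.6],[0,0,0,0,0,0.68],[0,0,0,0,0,0.68],[0,0,0,0,0,0.68]]]'
python3 -c "
from h import *
o=arm.get_obs();print(o['ft_torque'])"
python3 shift.py '[[[0,0,0,0,0,0],[0,0,0,0,0,0],[0,0,0,0,0,0],[0,0,-0.3,0,0,0],[0,0,-0.5,0,0,0],[0,0,-0.5,0,0,0],[0,0,-0.5,0,0,0],[0,0,-0.5,0,0,0]]]' 32 40
python3 -c "
from h import *
go((566,301.5,112),2.06)"
```

```text
time_s: 25.78
position: [438.4, 24.4, 70.7]
ee_rot: [[-0.471, 0.882, 0.0], [0.882, 0.471, -0.0], [-0.0, 0.0, -1.0]]
wrist_force: [0.8, 0.8, 0.4]
finger_gap: 32.1
gripper_force: 0.0
time_s: 26.2
position: [438.1, 24.0, 71.1]
ee_rot: [[-0.471, 0.882, 0.0], [0.882, 0.471, -0.001], [-0.001, -0.0, -1.0]]
wrist_force: [-3.4, -1.8, 6.0]
finger_gap: 13.5
gripper_force: 40.0
time_s: 26.62
position: [437.6, 23.9, 71.1]
ee_rot: [[0.139, 0.99, -0.001], [0.99, -0.139, -0.001], [-0.002, -0.001, -1.0]]
wrist_force: [-5.0, -1.9, 7.7]
finger_gap: 13.1
gripper_force: 40.0
time_s: 27.28
position: [437.2, 24.1, 71.1]
ee_rot: [[0.725, 0.689, -0.002], [0.689, -0.725, -0.002], [-0.003, -0.0, -1.0]]
wrist_force: [-3.8, -0.7, 8.9]
finger_gap: 13.3
gripper_force: 42.5
[-0.34755688  0.91812752  0.86698491]
time_s: 27.95
position: [437.4, 24.6, 119.4]
ee_rot: [[0.727, 0.686, -0.001], [0.686, -0.727, 0.0], [-0.001, -0.001, -1.0]]
wrist_force: [-0.8, -0.0, -0.8]
finger_gap: 32.2
gripper_force: 0.0
shift [ 283.6 -113.2    7.3] rot [-1.000e-03 -0.000e+00 -1.304e+00] n 8
```

```bash
python3 shift.py '[[[2.84,-1.13,0.07,0,0,-1.304],[2.84,-1.13,0.07,0,0,-1.304],[2.84,-1.13,0.07,0,0,-1.304],[2.84,-1.13,0.07,0,0,-1.304],[2.84,-1.13,0.07,0,0,-1.304],[2.84,-1.13,0.07,0,0,-1.304],[2.84,-1.13,0.07,0,0,-1.304],[2.84,-1.13,0.07,0,0,-1.304]]]'
python3 shift.py '[[[0,0,0,0,0,-0.3],[0,0,0,0,0,-0.3],[0,0,0,0,0,-0.3],[0,0,0,0,0,-0.3],[0,0,0,0,0,-0.3],[0,0,0,0,0,-0.3]]]'
python3 -c "
from h import *
go((566,301.5,69),2.06)"
```

```text
time_s: 28.62
position: [567.2, 306.1, 110.6]
ee_rot: [[-0.194, 0.981, -0.002], [0.981, 0.194, 0.001], [0.002, -0.001, -1.0]]
wrist_force: [0.2, 0.1, 0.9]
finger_gap: 31.6
gripper_force: 0.0
time_s: 29.12
position: [566.3, 301.2, 111.9]
ee_rot: [[-0.466, 0.885, -0.002], [0.885, 0.466, -0.001], [0.0, -0.002, -1.0]]
wrist_force: [-0.5, 0.7, -0.1]
finger_gap: 31.8
gripper_force: 0.0
shift [ 0.4 -0.  42.9] rot [-0.002 -0.    -0.005] n 2
```

Converted, 42 mm is 0.42, 21 mm is 0.21.

```bash
python3 shift.py '[[[0,0,0.21,0,0,0],[0,0,0.42,0,0,0],[0,0,0.42,0,0,0],[0,0,0.42,0,0,0],[0,0,0.42,0,0,0]]]'
python3 shift.py '[[[0,0,0,0,0,0],[0,0,0,0,0,0],[0,0,0,0,0,0],[0,0,0,0,0,0],[0,0,0,0,0,0]]]' 4 40
python3 shift.py '[[[0,0,0,0,0,0.125],[0,0,0,0,0,0.25],[0,0,0,0,0,0.375],[0,0,0,0,0,0.5],[0,0,0,0,0,0.625]]]'
python3 shift.py '[[[0,0,0,0,0,0.125],[0,0,0,0,0,0.25],[0,0,0,0,0,0.375],[0,0,0,0,0,0.5],[0,0,0,0,0,0.6],[0,0,0,0,0,0.68],[0,0,0,0,0,0.68],[0,0,0,0,0,0.68]]]'
python3 -c "
from h import *
o=arm.get_obs();print(o['ft_torque'])"
python3 shift.py '[[[0,0,0,0,0,0],[0,0,0,0,0,0],[0,0,0,0,0,0],[0,0,-0.3,0,0,0],[0,0,-0.7,0,0,0],[0,0,-1.3,0,0,0],[0,0,-1.5,0,0,0],[0,0,-1.5,0,0,0]]]' 32 40
python3 -c "
from h import *
go((440,20,250),1.2)"
```

```text
time_s: 29.53
position: [567.4, 301.6, 71.8]
ee_rot: [[-0.466, 0.885, 0.001], [0.885, 0.466, 0.0], [-0.0, 0.001, -1.0]]
wrist_force: [0.3, 0.4, 0.4]
finger_gap: 31.9
gripper_force: 0.0
time_s: 29.95
position: [566.6, 301.3, 72.4]
ee_rot: [[-0.467, 0.884, -0.001], [0.884, 0.467, -0.001], [-0.0, -0.001, -1.0]]
wrist_force: [-4.1, -2.1, 5.1]
finger_gap: 13.2
gripper_force: 39.9
time_s: 30.37
position: [566.4, 301.3, 72.4]
ee_rot: [[0.144, 0.99, -0.001], [0.99, -0.144, -0.001], [-0.001, -0.001, -1.0]]
wrist_force: [-3.7, -2.5, 6.1]
finger_gap: 13.4
gripper_force: 40.0
time_s: 31.03
position: [566.2, 301.3, 72.4]
ee_rot: [[0.729, 0.685, -0.001], [0.685, -0.729, -0.001], [-0.002, 0.0, -1.0]]
wrist_force: [-4.1, -1.3, 5.8]
finger_gap: 13.8
gripper_force: 42.8
[-0.39308243  0.86666464  0.83272166]
time_s: 31.7
position: [572.6, 303.6, 232.2]
ee_rot: [[0.731, 0.682, 0.018], [0.682, -0.731, 0.007], [0.017, 0.007, -1.0]]
wrist_force: [1.3, -0.1, 1.5]
finger_gap: 31.8
gripper_force: 0.0
shift [-290.1  117.   -22. ] rot [ 0.011 -0.016 -0.449] n 8
```

Run:
```python
from h import *
t=cap("top");s=cap("scene")
z=lambda c,x,y,w,h,k:cv2.resize(c["frame"][y:y+h,x:x+w,::-1],None,fx=k,fy=k,interpolation=cv2.INTER_CUBIC)
cv2.imwrite("pics/z5.png",np.vstack([np.hstack([z(t,340,140,40,36,10),z(s,305,135,40,36,10)]),np.hstack([z(t,220,190,200,100,2),z(s,230,220,200,100,2)])]))
H=hsv(t)
for n,m in(("yellow",(H[...,0]>20)&(H[...,0]<35)&(H[...,1]>120)),("white",(H[...,1]<60)&(H[...,2]>150)),("red",(H[...,0]<8)&(H[...,1]>150))):
    m=m.copy();m[:215]=0;m[285:]=0;m[:,:335]=0;m[:,440:]=0
    for b in blobs(m,6):
        ys,xs=np.nonzero(b[2]);h={"yellow":25}.get(n,5)
        P=np.array([onz(t,(x,y),h)[:2] for x,y in zip(xs,ys)],np.float32);print(n,b[1][4],P.mean(0),cv2.minAreaRect(P))
H=hsv(s);m=(H[...,0]>20)&(H[...,0]<35)&(H[...,1]>120);m[:200]=0;m[300:]=0
for b in blobs(m,6):print(b[0],b[1])
```

```text
yellow 236 [ 467.29373 -213.43324] ((467.1481628417969, -212.9350128173828), (60.428653717041016, 61.272159576416016), 44.68606185913086)
white 70 [ 495.90073 -309.95703] ((486.8070373535156, -309.512939453125), (22.95090103149414, 68.58672332763672), 88.96149444580078)
red 33 [ 420.2773  -297.54315] ((420.86785888671875, -298.1517028808594), (10.384559631347656, 50.322086334228516), 77.6701889038086)
[493.2 205.4] [466 200  56  17 588]
[389.2 240.9] [381 232  17  18 233]
```

View pics/z5.png

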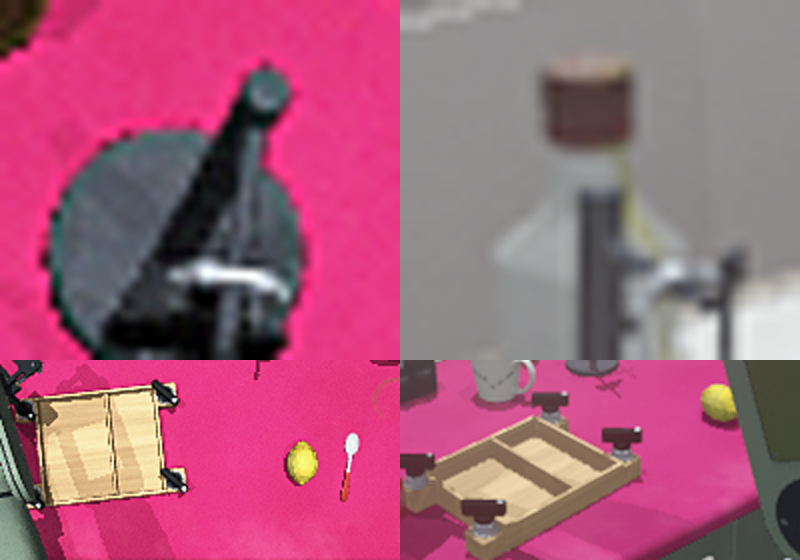

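Top crop: loop wire from (357,167) to (369,169.5), post top at (366.5,149), foot centre at (357.5,164). All four bars now lie across at about 140°. Scene: loop top near (332,162). Now I compare the camera with the robot at a known TCP and triangulate the loop.

Run:
```python
from h import *
t=cap("top");s=cap("scene")
print("proj TCP@2.75",proj(s,(403,277,130)),"seen ~(274,274)")
for k in((3,0),(0,3),):print(proj(s,(403+10*(k[0]>0),277+10*(k[1]>0),130)))
print("knob est proj vs seen dots", [proj(s,p) for p in((407,283,80),(566.5,301.4,80))],[proj(t,p) for p in((407,283,80),(566.5,301.4,80))])
p,e=tri(t,(363.2,167.2),s,(332,162));print("loop",p,e)
for u in((357,167),(369,169.5),(363.2,167.2)):print("wire",onz(t,u,257))
print("post",onz(t,(366.5,149),270),"foot",onz(t,(357.5,164),0),tri(t,(366.5,149),s,(325.2,154))[0])
p,e=tri(t,[374.2,248.7],s,(389.2,240.9));print("lemon",p,e)
H=hsv(t);m=(H[...,0]>20)&(H[...,0]<35)&(H[...,1]>120);m[:215]=0;m[285:]=0;m[:,:335]=0;m[:,440:]=0
b=blobs(m,50)[0];ys,xs=np.nonzero(b[2]);print(b[0]);P=np.array([onz(t,(x,y),25)[:2] for x,y in zip(xs,ys)])
w,v=np.linalg.eigh(np.cov(P.T));print(4*np.sqrt(w),v[:,1],P.min(0),P.max(0))
```

```text
proj TCP@2.75 [273.03091774 273.37888302] seen ~(274,274)
[271.00598498 271.73908317]
[269.71114443 274.69515893]
knob est proj vs seen dots [array([271.42137978, 289.69775238]), array([236.58210739, 266.75315202])] [array([234.13045435, 257.17521983]), array([230.17397172, 212.5024538 ])]
loop [ 702.66719298 -155.7249086   255.29789858] 5.338693177281204
wire [ 701.14583028 -137.43868431  257.        ]
wire [ 693.23975271 -176.38030562  257.        ]
wire [ 700.65653949 -157.58808647  257.        ]
post [ 757.7997142  -167.08211486  270.        ] foot [ 764.94966632 -169.09280139    0.        ] [ 758.87655961 -166.97743984  267.23069203]
lemon [ 449.57783623 -211.60365797   38.97845528] 33.50638628244222
[370.7 240.9]
[56.10470624 75.29609582] [-0.9999873   0.00503998] [ 429.90035458 -241.12855387] [ 504.46338879 -184.72003233]
```

```bash
cat >> h.py <<'E'
DUV=np.array([0.,0.])
E
python3 - <<'E'
from h import *
t=cap("top");s=cap("scene")
K={"BR":((301.8,207.2),(596.5,43,75)),"BL":((231.3,214.7),(566.5,301.4,75)),"FR":((306.8,250.5),(437.8,24.3,75)),"FL":((235.3,258.4),(407.3,282.8,75))}
D=np.array([proj(t,p)-u for u,p in K.values()]);print(D.round(1));d=D.mean(0)
open("h.py","a").write(f"DUV=np.array({d.round(2).tolist()})  # top-camera pixel correction from the gripped knobs\n")
p,e=tri(t,np.array((363.2,167.2))+d,s,(332,162));print("loop",p,e)
w=[onz(t,np.array(u)+d,257) for u in((357,167),(369,169.5))];print("wire",w,np.arctan2(*(w[0]-w[1])[:2])*-1)
print("post",onz(t,np.array((366.5,149))+d,270))
H=hsv(s);m=(H[...,0]>20)&(H[...,0]<35)&(H[...,1]>120);m[:222]=0;m[300:]=0
b=max(blobs(m,6),key=lambda b:b[1][4]);print(b[0],b[1]);print("lemon",tri(t,np.array((370.7,240.9))+d,s,b[0]),onz(t,np.array((370.7,240.9))+d,29))
E
```

```text
[[ 0.3 -2.4]
 [-0.9 -2.1]
 [ 0.1 -1.8]
 [-0.9 -1.3]]
loop [ 707.82493241 -156.74851696  253.70523278] 0.6207297755969362
wire [array([ 707.43699386, -136.40332674,  257.        ]), array([ 699.52770847, -175.36460147,  257.        ])] -0.20028211827983664
post [ 764.09403868 -166.06713327  270.        ]
[389.  240.9] [381 232  17  18 227]
lemon (array([ 474.50902939, -212.27402459,   26.65204951]), np.float64(0.07967166641591214)) [ 474.47795669 -211.89999694   29.        ]
```

```bash
python3 -c "
from h import *
go((650,0,330),0.1)"
```

```text
shift [-144.2  277.4 -111.7] rot [-0.     0.005  0.651] n 8
```

Converted, 277 mm is 2.77, -144 mm is -1.44.

```bash
python3 shift.py '[[[-0.4,0.77,-0.9,0,0,0.2],[-0.4,0.77,-0.9,0,0,0.2],[-0.4,0.77,-0.9,0,0,0.2],[-1.44,2.77,-1.12,0,0,0.651],[-1.44,2.77,-1.12,0,0,0.651],[-1.44,2.77,-1.12,0,0,0.651],[-1.44,2.77,-1.12,0,0,0.651],[-1.44,2.77,-1.12,0,0,0.651]]]' 66 40
python3 shift.py '[[[0,0,0,0,0,0],[0,0,0,0,0,0],[0,0,0,0,0,0]]]'
python3 -c "
from h import *
go((706,-157,330),-0.18)"
```

```text
time_s: 32.67
position: [645.5, 16.4, 329.2]
ee_rot: [[0.995, 0.098, -0.004], [0.098, -0.995, 0.0], [-0.004, -0.001, -1.0]]
wrist_force: [1.1, -0.3, -0.2]
finger_gap: 66.1
gripper_force: 0.0
time_s: 32.92
position: [645.4, 18.5, 329.3]
ee_rot: [[0.995, 0.1, -0.004], [0.1, -0.995, 0.001], [-0.003, -0.001, -1.0]]
wrist_force: [-0.3, 0.3, 0.8]
finger_gap: 66.0
gripper_force: 0.0
shift [ 42.8 180.7  -1.1] rot [-0.001  0.004  0.28 ] n 5
```

```bash
python3 shift.py '[[[0.43,1.81,0,0,0,0.28],[0.43,1.81,0,0,0,0.28],[0.43,1.81,0,0,0,0.28],[0.43,1.81,0,0,0,0.28],[0.43,1.81,0,0,0,0.28],[0.43,1.81,0,0,0,0.28],[0.43,1.81,0,0,0,0.28],[0.43,1.81,0,0,0,0.28]]]'
python3 shift.py '[[[0,0,0,0,0,0],[0,0,0,0,0,0]]]'
python3 - <<'E'
from h import *
go((706,-157,212),-0.18)
s=cap("scene");t=cap("top")
z=lambda c,x,y,w,h,k:cv2.resize(c["frame"][y:y+h,x:x+w,::-1],None,fx=k,fy=k,interpolation=cv2.INTER_CUBIC)
cv2.imwrite("pics/z6.png",z(s,290,100,75,75,8))
E
```

```text
time_s: 33.58
position: [706.8, -154.7, 330.8]
ee_rot: [[0.984, -0.176, -0.001], [-0.176, -0.984, 0.001], [-0.001, -0.001, -1.0]]
wrist_force: [0.2, 0.6, -0.1]
finger_gap: 66.1
gripper_force: 0.0
time_s: 33.75
position: [706.9, -155.0, 331.9]
ee_rot: [[0.984, -0.176, 0.0], [-0.176, -0.984, 0.0], [0.0, -0.0, -1.0]]
wrist_force: [-0.3, -0.3, -0.6]
finger_gap: 66.0
gripper_force: 0.0
shift [ -0.6   2.2 119.9] rot [-0.    -0.     0.003] n 3
```

View pics/z6.png

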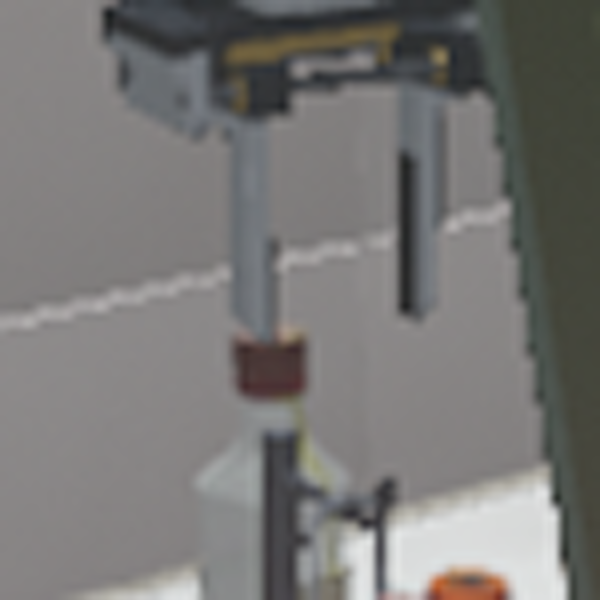

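The fingers (crop tips (255,335) and (415,315)) straddle the loop near (340,500). Descending.

Converted, 2 mm is 0.02, -1 mm is -0.01.

```bash
python3 shift.py '[[[-0.01,0.02,0.3,0,0,0],[-0.01,0.02,0.6,0,0,0],[-0.01,0.02,0.9,0,0,0],[-0.01,0.02,1.19,0,0,0],[-0.01,0.02,1.19,0,0,0],[-0.01,0.02,1.19,0,0,0],[-0.01,0.02,1.19,0,0,0]]]'
python3 shift.py '[[[0,0,0,0,0,0],[0,0,0,0,0,0],[0,0,0,0,0,0],[0,0,0,0,0,0],[0,0,0,0,0,0],[0,0,0,0,0,0]]]' 10 40
```

```text
time_s: 34.43
position: [706.6, -159.3, 214.7]
ee_rot: [[0.984, -0.178, 0.003], [-0.178, -0.984, -0.001], [0.003, 0.0, -1.0]]
wrist_force: [0.7, 0.4, 0.1]
finger_gap: 65.7
gripper_force: 0.0
time_s: 34.93
position: [706.1, -159.3, 213.6]
ee_rot: [[0.984, -0.179, 0.002], [-0.179, -0.984, -0.0], [0.002, 0.0, -1.0]]
wrist_force: [0.6, 1.5, 3.6]
finger_gap: 39.0
gripper_force: 40.0
```

Converted, -31 mm is -0.31, -16 mm is -0.16.

```bash
python3 shift.py '[[[0,0,-0.16,0,0,0],[0,0,-0.31,0,0,0],[0,0,-0.31,0,0,0],[0,0,-0.31,0,0,0],[0,0,-0.31,0,0,0]]]' 10 50
python3 shift.py '[[[-0.2,0,0,0,0,0],[-0.4,0,0,0,0,0],[-0.6,0,0,0,0,0],[-0.85,0,0,0,0,0],[-0.85,0,0,0,0,0],[-0.85,0,0,0,0,0]]]'
python3 - <<'E'
from h import *
s=cap("scene")
z=lambda c,x,y,w,h,k:cv2.resize(c["frame"][y:y+h,x:x+w,::-1],None,fx=k,fy=k,interpolation=cv2.INTER_CUBIC)
cv2.imwrite("pics/z7.png",z(s,280,110,85,85,7))
E
```

```text
time_s: 35.35
position: [705.0, -159.1, 242.1]
ee_rot: [[0.984, -0.179, -0.002], [-0.179, -0.984, 0.001], [-0.002, -0.0, -1.0]]
wrist_force: [0.3, 0.6, -1.5]
finger_gap: 38.7
gripper_force: 49.9
time_s: 35.85
position: [620.3, -143.6, 241.8]
ee_rot: [[0.984, -0.179, -0.003], [-0.179, -0.984, 0.001], [-0.003, -0.001, -1.0]]
wrist_force: [0.2, 0.4, -0.6]
finger_gap: 38.7
gripper_force: 49.9
```

View pics/z7.png

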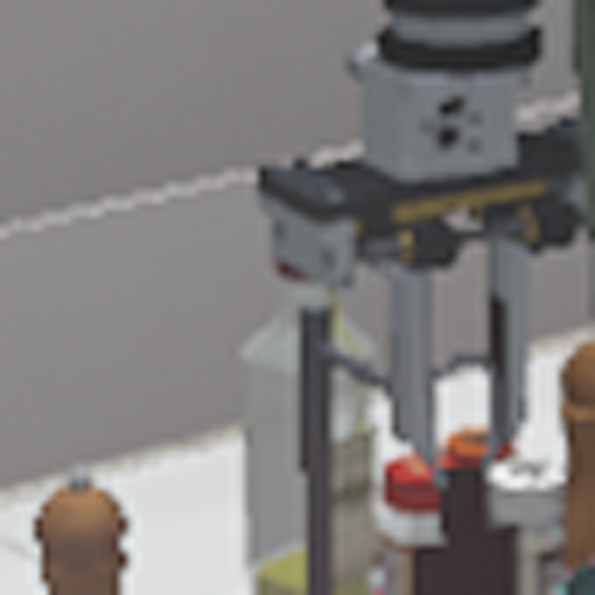

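The turner is off the hook and hangs below the fingers (black handle at crop (475,520)). Carrying it over the narrow compartment.

```bash
python3 -c "
from h import *
go((515,98.5,240),0.117)"
```

```text
shift [-148.2 -219.5    2.6] rot [-0.     0.001 -0.297] n 7
```

Converted, -219 mm is -2.19, -165 mm is -1.65.

```bash
python3 shift.py '[[[-0.37,-0.55,0,0,0,-0.07],[-0.74,-1.1,0,0,0,-0.15],[-1.11,-1.65,0,0,0,-0.22],[-1.48,-2.19,0,0,0,-0.297],[-1.48,-2.19,0,0,0,-0.297],[-1.48,-2.19,0,0,0,-0.297],[-1.48,-2.19,0,0,0,-0.297],[-1.48,-2.19,0,0,0,-0.297]]]'
python3 shift.py '[[[0,0,0,0,0.12,0],[0,0,0,0,0.24,0],[0,0,0,0,0.36,0],[0,0,0,0,0.48,0],[0,0,0,0,0.6,0],[0,0,0,0,0.7,0],[0,0,0,0,0.75,0],[0,0,0,0,0.75,0]]]'
python3 shift.py '[[[0,0,0,0,0,0],[0,0,0,0,0,0],[0,0,0,0,0,0]]]'
python3 -c "
from h import *
go((515,98.5,115));go((515,98.5,82))"
```

```text
time_s: 36.57
position: [515.0, 101.3, 243.6]
ee_rot: [[0.992, 0.122, 0.0], [0.122, -0.992, 0.001], [0.001, -0.001, -1.0]]
wrist_force: [0.2, -0.7, -1.0]
finger_gap: 38.9
gripper_force: 49.9
time_s: 37.23
position: [513.0, 96.8, 240.0]
ee_rot: [[0.73, 0.116, 0.674], [0.085, -0.993, 0.079], [0.678, -0.0, -0.735]]
wrist_force: [0.3, 0.2, -2.0]
finger_gap: 38.7
gripper_force: 49.9
time_s: 37.48
position: [517.3, 97.4, 245.3]
ee_rot: [[0.726, 0.117, 0.678], [0.086, -0.993, 0.079], [0.683, 0.001, -0.731]]
wrist_force: [-0.8, 0.1, -1.1]
finger_gap: 39.0
gripper_force: 49.9
shift [-90.5  -1.5  93.7] n 4
shift [-113.    -1.5  117.8] n 4
```

```bash
python3 shift.py '[[[-0.3,0,0.31,0,0,0],[-0.6,-0.01,0.62,0,0,0],[-0.9,-0.01,0.94,0,0,0],[-0.9,-0.01,0.94,0,0,0],[-0.9,-0.01,0.94,0,0,0],[-0.9,-0.01,0.94,0,0,0]]]'
python3 - <<'E'
from h import *
go((515,98.5,82))
s=cap("scene");t=cap("top")
z=lambda c,x,y,w,h,k:cv2.resize(c["frame"][y:y+h,x:x+w,::-1],None,fx=k,fy=k,interpolation=cv2.INTER_CUBIC)
cv2.imwrite("pics/z8.png",np.hstack([z(s,240,180,110,110,5),z(t,220,170,50,110,5)]))
E
```

```text
time_s: 37.98
position: [515.0, 98.5, 113.6]
ee_rot: [[0.727, 0.117, 0.677], [0.086, -0.993, 0.08], [0.682, 0.0, -0.732]]
wrist_force: [0.4, 0.2, 0.1]
finger_gap: 39.0
gripper_force: 49.9
shift [-21.6   0.   23.1] n 1
```

View pics/z8.png

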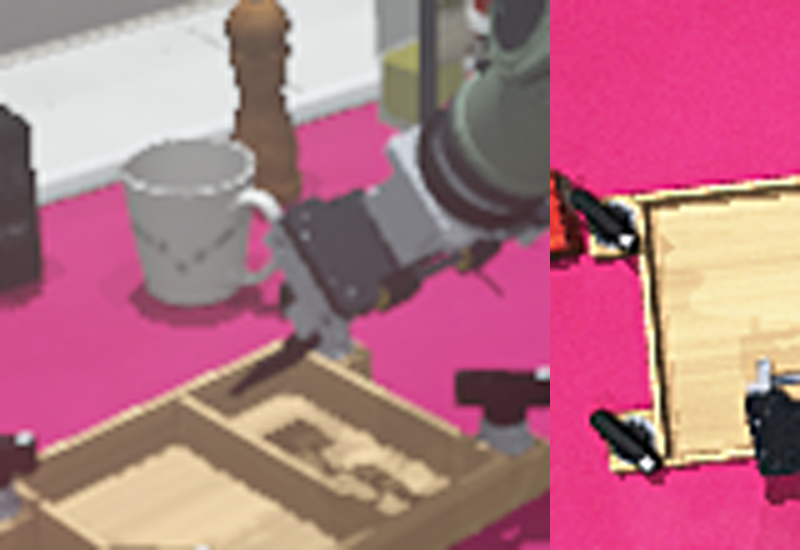

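The blade (crop (235,390)–(310,345)) points to the back of the narrow compartment, clear of the divider. Lowering.

Converted, 8 mm is 0.08, -7 mm is -0.07.

```bash
python3 shift.py '[[[-0.07,0,0.08,0,0,0],[-0.14,0,0.15,0,0,0],[-0.19,0,0.2,0,0,0],[-0.19,0,0.2,0,0,0],[-0.19,0,0.2,0,0,0]]]'
python3 shift.py '[[[-0.03,0,0.04,0,0,0],[-0.03,0,0.04,0,0,0],[-0.03,0,0.04,0,0,0]]]'
python3 -c "
from h import *
t=cap('scene');print(proj(t,(579,106,44)))"
```

```text
time_s: 38.5
position: [515.1, 98.5, 88.0]
ee_rot: [[0.724, 0.117, 0.68], [0.086, -0.993, 0.08], [0.685, 0.001, -0.729]]
wrist_force: [0.1, -0.1, -1.4]
finger_gap: 39.2
gripper_force: 49.9
time_s: 38.75
position: [515.0, 98.6, 82.4]
ee_rot: [[0.725, 0.117, 0.679], [0.086, -0.993, 0.08], [0.684, 0.0, -0.73]]
wrist_force: [0.6, -0.1, -0.4]
finger_gap: 38.9
gripper_force: 49.9
[291.80422691 254.22781738]
```

```bash
python3 shift.py '[[[-0.03,0,0.03,0,0,0],[-0.03,0,0.03,0,0,0],[-0.03,0,0.03,0,0,0]]]'
python3 shift.py '[[[0,0,0,0,0,0],[0,0,0,0,0,0],[0,0,0,0,0,0],[0,0,0,0,0,0],[0,0,0,0,0,0],[0,0,0,0,0,0]]]' 62
python3 shift.py '[[[0.15,0,-0.25,0,0,0],[0.5,0,-0.6,0,0,0],[1,0,-0.9,0,0,0],[1,0,-0.9,0,0,0],[1,0,-0.9,0,0,0],[1,0,-0.9,0,0,0]]]'
python3 -c "
from h import *
go((480,-120,200),0.1)"
```

```text
time_s: 39.05
position: [514.7, 98.4, 77.7]
ee_rot: [[0.725, 0.116, 0.679], [0.085, -0.993, 0.079], [0.683, 0.0, -0.73]]
wrist_force: [-0.2, -0.1, 0.3]
finger_gap: 38.7
gripper_force: 49.9
time_s: 39.55
position: [513.6, 98.7, 76.4]
ee_rot: [[0.727, 0.117, 0.677], [0.086, -0.993, 0.08], [0.682, -0.0, -0.732]]
wrist_force: [-0.2, -0.5, -0.1]
finger_gap: 62.0
gripper_force: 0.0
time_s: 40.05
position: [531.5, 99.4, 222.3]
ee_rot: [[0.714, 0.116, 0.691], [0.086, -0.993, 0.078], [0.695, 0.004, -0.719]]
wrist_force: [1.5, -0.8, 1.0]
finger_gap: 62.0
gripper_force: 0.0
shift [-71.2 211.8 -36.7] rot [-0.003 -0.769  0.017] n 6
```

Converted, 212 mm is 2.12, -71 mm is -0.71.

```bash
python3 shift.py '[[[-0.71,2.12,-0.37,0,-0.769,0],[-0.71,2.12,-0.37,0,-0.769,0],[-0.71,2.12,-0.37,0,-0.769,0],[-0.71,2.12,-0.37,0,-0.769,0],[-0.71,2.12,-0.37,0,-0.769,0],[-0.71,2.12,-0.37,0,-0.769,0],[-0.71,2.12,-0.37,0,-0.769,0],[-0.71,2.12,-0.37,0,-0.769,0]]]' 90
python3 - <<'E'
from h import *
s=cap("scene");t=cap("top")
z=lambda c,x,y,w,h,k:cv2.resize(c["frame"][y:y+h,x:x+w,::-1],None,fx=k,fy=k,interpolation=cv2.INTER_CUBIC)
cv2.imwrite("pics/z9.png",np.vstack([z(t,220,180,200,100,4),z(s,240,205,200,50,4)]))
E
```

```text
time_s: 40.72
position: [474.8, -119.9, 187.9]
ee_rot: [[0.993, 0.116, -0.02], [0.116, -0.993, -0.0], [-0.02, -0.002, -1.0]]
wrist_force: [0.4, -0.7, -0.4]
finger_gap: 90.0
gripper_force: 0.0
```

View pics/z9.png

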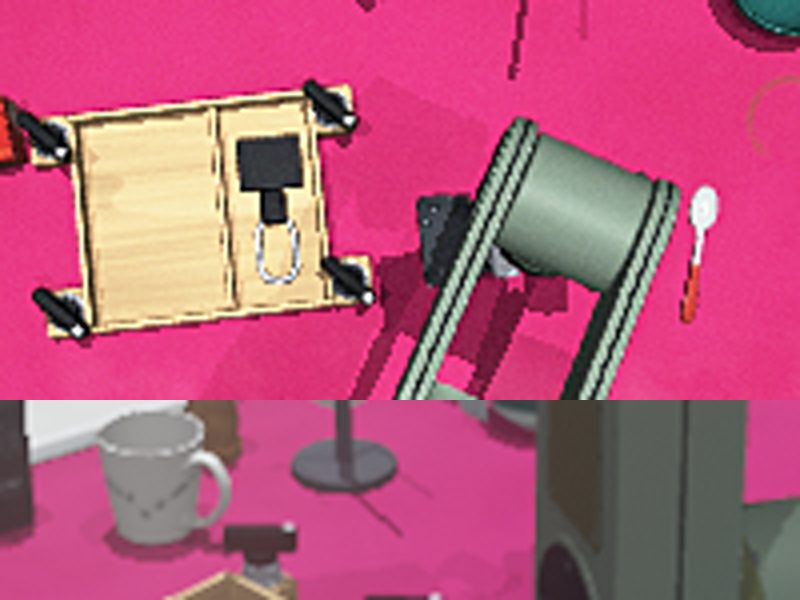

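The turner lies flat in the narrow compartment (crop (270,210)), the spoon is at (700,250), and the lemon is hidden by the arm. Fetching the lemon.

```bash
python3 -c "
from h import *
go((474.5,-212,120),0)"
```

```text
shift [-8.4 93.3 68.3] rot [-0.001  0.019  0.119] n 3
```

```bash
python3 shift.py '[[[-0.08,0.93,0.68,0,0.02,0.12],[-0.08,0.93,0.68,0,0.02,0.12],[-0.08,0.93,0.68,0,0.02,0.12],[-0.08,0.93,0.68,0,0.02,0.12],[-0.08,0.93,0.68,0,0.02,0.12],[-0.08,0.93,0.68,0,0.02,0.12],[-0.08,0.93,0.68,0,0.02,0.12]]]' 92 25
python3 -c "
from h import *
go((474.5,-212,9),0)
s=cap('scene');H=hsv(s);m=(H[...,0]>20)&(H[...,0]<35)&(H[...,1]>120);m[:222]=0;m[300:]=0
for b in blobs(m,30):print(b[0],b[1])
print(proj(s,(474.5,-212,27)))"
```

```text
time_s: 41.4
position: [475.9, -211.7, 122.8]
ee_rot: [[1.0, -0.001, 0.004], [-0.001, -1.0, -0.002], [0.004, 0.002, -1.0]]
wrist_force: [0.6, 0.1, -0.0]
finger_gap: 92.1
gripper_force: 0.0
shift [-1.800e+00  1.000e-01  1.138e+02] rot [ 0.002 -0.004 -0.001] n 3
[388.93457315 240.83464727]
```

Lemon's hidden from the scene camera; descending on the triangulated spot.

```bash
python3 shift.py '[[[-0.01,0,0.38,0,0,0],[-0.01,0,0.76,0,0,0],[-0.01,0,0.98,0,0,0],[-0.01,0,1.13,0,0,0],[-0.01,0,1.13,0,0,0],[-0.01,0,1.13,0,0,0],[-0.01,0,1.13,0,0,0]]]'
python3 shift.py '[[[0,0,0,0,0,0],[0,0,0,0,0,0],[0,0,0,0,0,0],[0,0,0,0,0,0],[0,0,0,0,0,0],[0,0,0,0,0,0]]]' 20 25
python3 shift.py '[[[0,0,-0.3,0,0,0],[0,0,-0.7,0,0,0],[0,0,-1.1,0,0,0],[0,0,-1.3,0,0,0],[0,0,-1.3,0,0,0],[0,0,-1.3,0,0,0]]]'
python3 -c "
from h import *
go((497,208,140),0.117)"
```

```text
time_s: 42.03
position: [476.0, -213.4, 10.1]
ee_rot: [[1.0, -0.002, 0.004], [-0.002, -1.0, -0.003], [0.004, 0.003, -1.0]]
wrist_force: [1.7, 1.1, 0.1]
finger_gap: 91.8
gripper_force: 0.0
time_s: 42.53
position: [474.4, -213.1, 8.5]
ee_rot: [[1.0, -0.003, 0.001], [-0.003, -1.0, -0.001], [0.001, 0.001, -1.0]]
wrist_force: [-0.3, 0.4, 2.3]
finger_gap: 55.5
gripper_force: 8.6
time_s: 43.03
position: [474.9, -213.4, 139.2]
ee_rot: [[1.0, -0.003, 0.003], [-0.003, -1.0, -0.003], [0.003, 0.003, -1.0]]
wrist_force: [0.4, 0.4, -1.8]
finger_gap: 54.6
gripper_force: 24.5
shift [  21.1 -421.5   -1.8] rot [ 0.003 -0.003 -0.12 ] n 11
```

```bash
python3 shift.py '[[[0.06,-1.2,0,0,0,-0.03],[0.06,-1.2,0,0,0,-0.03],[0.06,-1.2,0,0,0,-0.03],[0.12,-2.4,0,0,0,-0.06],[0.12,-2.4,0,0,0,-0.06],[0.12,-2.4,0,0,0,-0.06],[0.16,-3.2,0,0,0,-0.1],[0.16,-3.2,0,0,0,-0.1]]]' 20 35
python3 shift.py '[[[0.05,-1.01,0,0,0,-0.02],[0.05,-1.01,0,0,0,-0.02],[0.05,-1.01,0,0,0,-0.02],[0.05,-1.01,0,0,0,-0.02],[0.05,-1.01,0,0,0,-0.02],[0.05,-1.01,0,0,0,-0.02]]]'
python3 -c "
from h import *
go((497,208,20),0.117)"
```

```text
time_s: 43.7
position: [488.3, 109.0, 134.8]
ee_rot: [[0.995, 0.099, -0.005], [0.099, -0.995, -0.001], [-0.005, 0.001, -1.0]]
wrist_force: [0.6, -0.9, -1.7]
finger_gap: 54.1
gripper_force: 34.3
time_s: 44.2
position: [484.7, 206.9, 135.7]
ee_rot: [[0.993, 0.117, -0.003], [0.117, -0.993, -0.003], [-0.003, 0.002, -1.0]]
wrist_force: [0.4, 0.5, -1.9]
finger_gap: 54.5
gripper_force: 34.3
shift [1.270e+01 1.000e-01 1.157e+02] rot [0.002 0.003 0.   ] n 3
```

```bash
python3 shift.py '[[[0.13,0,0.3,0,0,0],[0.13,0,0.6,0,0,0],[0.13,0,0.9,0,0,0],[0.13,0,1.1,0,0,0],[0.13,0,1.19,0,0,0],[0.13,0,1.19,0,0,0],[0.13,0,1.19,0,0,0]]]'
python3 shift.py '[[[0,0,0,0,0,0],[0,0,0,0,0,0],[0,0,0,0,0,0],[0,0,0,0,0,0]]]' 74
python3 shift.py '[[[0,0,-0.3,0,0,0],[0,0,-0.7,0,0,0],[0,0,-1.1,0,0,0],[0,0,-1.5,0,0,0],[0,0,-1.7,0,0,0],[0,0,-1.7,0,0,0]]]'
python3 - <<'E'
from h import *
t=cap("top");H=hsv(t);d=DUV
m=((H[...,1]<60)&(H[...,2]>150))|((H[...,0]<8)&(H[...,1]>150)&(H[...,2]>80));m[:215]=0;m[285:]=0;m[:,:335]=0;m[:,440:]=0
m=cv2.morphologyEx(m.astype(np.uint8),cv2.MORPH_CLOSE,np.ones((3,3)))
b=max(blobs(m,6),key=lambda b:b[1][4]);ys,xs=np.nonzero(b[2]);print(b[0],b[1])
P=np.array([onz(t,np.array((x,y))+d,6)[:2] for x,y in zip(xs,ys)],np.float32);print(cv2.minAreaRect(P))
w,v=np.linalg.eigh(np.cov(P.T));v=v[:,1]*np.sign(v[0,1]);c=P.mean(0);q=(P-c)@v;print(c,v,np.arctan2(v[1],v[0]),q.min(),q.max(),"mid",c+v*(q.min()+q.max())/2)
cv2.imwrite("pics/z10.png",cv2.resize(t["frame"][180:280,220:420,::-1],None,fx=4,fy=4,interpolation=cv2.INTER_CUBIC))
E
```

```text
time_s: 44.78
position: [499.7, 208.4, 19.0]
ee_rot: [[0.993, 0.116, 0.001], [0.116, -0.993, -0.001], [0.001, 0.001, -1.0]]
wrist_force: [0.0, -0.1, -0.7]
finger_gap: 53.9
gripper_force: 34.4
time_s: 45.12
position: [500.3, 209.6, 20.2]
ee_rot: [[0.993, 0.117, 0.004], [0.117, -0.993, -0.001], [0.004, 0.001, -1.0]]
wrist_force: [-0.3, -0.3, -0.4]
finger_gap: 73.5
gripper_force: 0.0
time_s: 45.62
position: [503.6, 210.9, 196.6]
ee_rot: [[0.993, 0.118, 0.015], [0.118, -0.993, 0.002], [0.015, -0.001, -1.0]]
wrist_force: [-0.2, 0.7, -0.3]
finger_gap: 74.1
gripper_force: 0.0
[394.1 240.5] [390 227   9  34 106]
((465.75592041015625, -304.543212890625), (23.432783126831055, 126.5458755493164), 84.46800994873047)
[ 476.9445  -304.30475] [ 0.98584096 -0.16768302] -0.16847893517970564 -74.60513301663194 52.53696394041975 mid [ 466.06663599 -302.45451997]
```

View pics/z10.png

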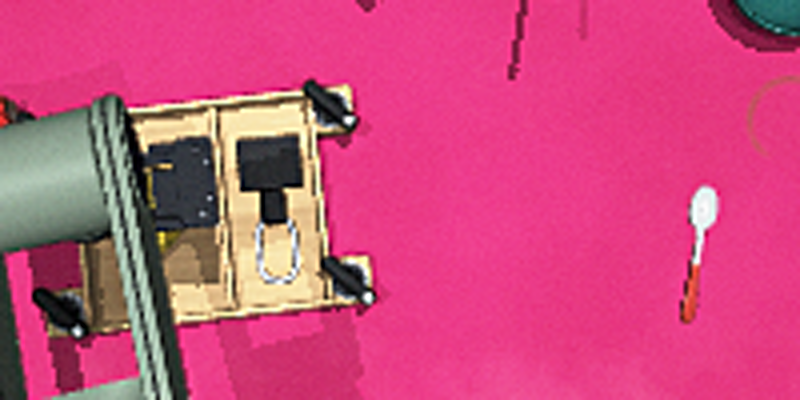

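Crop: bowl at (705,208), red handle end at (687,318), so the spoon is undisturbed with yaw about -0.17. The turner lies at (270,210). Moving to the handle.

```bash
python3 -c "
from h import *
go((444.3,-298.8,110),-0.168)
s=cap('scene');H=hsv(s);m=((H[...,0]<8)&(H[...,1]>120)&(H[...,2]>60));m[:222]=0;m[300:]=0;m[:,:350]=0
for b in blobs(m,4):print(b[0],b[1])
print(proj(s,(444.3,-298.8,6)),proj(s,(420,-295,6)))"
```

```text
shift [-117.6  498.9   82.1] rot [-0.001 -0.009  0.286] n 13
[413.40540386 241.89461109] [417.97884364 244.97140386]
```

Units first: shifts go in units of 100 mm. So 300 mm is 3, 150 mm is 1.5.

```bash
python3 shift.py '[[[-0.36,1.5,0.2,0,0,0.09],[-0.36,1.5,0.2,0,0,0.09],[-0.36,1.5,0.2,0,0,0.09],[-0.36,1.5,0.2,0,0,0.09],[-0.72,3,0.4,0,0,0.18],[-0.72,3,0.4,0,0,0.18],[-0.72,3,0.4,0,0,0.18],[-0.72,3,0.4,0,0,0.18]]]' 34 25
python3 shift.py '[[[-0.45,1.99,0.42,0,0,0.106],[-0.45,1.99,0.42,0,0,0.106],[-0.45,1.99,0.42,0,0,0.106],[-0.45,1.99,0.42,0,0,0.106],[-0.45,1.99,0.42,0,0,0.106],[-0.45,1.99,0.42,0,0,0.106],[-0.45,1.99,0.42,0,0,0.106]]]'
python3 shift.py '[[[0,0,0,0,0,0],[0,0,0,0,0,0]]]'
python3 - <<'E'
from h import *
go((444.3,-298.8,40),-0.168);go((444.3,-298.8,4),-0.168)
s=cap("scene");H=hsv(s);m=((H[...,0]<8)&(H[...,1]>120)&(H[...,2]>60));m[:222]=0;m[300:]=0;m[:,:350]=0
for b in blobs(m,4):print(b[0],b[1])
t=cap("top");H=hsv(t);m=((H[...,0]<8)&(H[...,1]>150)&(H[...,2]>80));m[:215]=0;m[285:]=0;m[:,:335]=0
for b in blobs(m,4):print("top",b[0],b[1])
E
```

```text
time_s: 46.38
position: [460.1, -98.8, 146.4]
ee_rot: [[0.998, -0.064, -0.004], [-0.064, -0.998, 0.0], [-0.004, 0.0, -1.0]]
wrist_force: [0.6, 0.0, 0.8]
finger_gap: 34.0
gripper_force: 0.0
time_s: 46.97
position: [403.1, -292.8, 104.6]
ee_rot: [[0.985, -0.172, -0.003], [-0.172, -0.985, 0.003], [-0.003, -0.003, -1.0]]
wrist_force: [-0.2, 0.8, -1.5]
finger_gap: 34.0
gripper_force: 0.0
time_s: 47.13
position: [405.3, -290.8, 106.4]
ee_rot: [[0.986, -0.166, -0.0], [-0.166, -0.986, 0.001], [-0.0, -0.001, -1.0]]
wrist_force: [-0.2, 0.7, -1.1]
finger_gap: 34.0
gripper_force: 0.0
shift [39.8  1.5 66.4] rot [-0.001  0.     0.001] n 2
shift [ 39.9   1.5 102.4] rot [-0.001  0.     0.001] n 3
top [587.8 246.6] [587 246   3   2   5]
top [606.8 250.6] [602 247  10   7  36]
top [587.1 251.5] [584 248   7   7  21]
top [584.6 255.5] [582 251   6  10  21]
top [600.5 259.1] [595 255  10  10  43]
top [608.3 258.9] [605 256   6   7  22]
top [582.5 263.2] [581 261   4   6  12]
top [594.8 261.5] [593 260   4   4  12]
top [612.8 268. ] [610 265   6   7  20]
top [604.7 269.9] [600 266   8   9  28]
top [591.9 272.2] [590 271   5   4   9]
```

```bash
python3 shift.py '[[[0.4,0.02,0,0,0,0],[0.4,0.02,0.3,0,0,0],[0.4,0.02,0.66,0,0,0],[0.4,0.02,0.66,0,0,0],[0.4,0.02,0.66,0,0,0],[0.4,0.02,0.66,0,0,0]]]'
python3 -c "
from h import *
go((444.3,-298.8,4),-0.168)"
```

```text
time_s: 47.73
position: [445.4, -301.2, 42.6]
ee_rot: [[0.986, -0.167, 0.002], [-0.167, -0.986, -0.002], [0.002, 0.001, -1.0]]
wrist_force: [0.6, 0.3, 0.2]
finger_gap: 34.1
gripper_force: 0.0
shift [-1.6 -2.2 38.6] rot [ 0.001 -0.002  0.001] n 1
```

Converted, 37 mm is 0.37, 28 mm is 0.28.

```bash
python3 shift.py '[[[-0.01,-0.02,0.15,0,0,0],[-0.01,-0.02,0.28,0,0,0],[-0.01,-0.02,0.37,0,0,0],[-0.01,-0.02,0.37,0,0,0],[-0.01,-0.02,0.37,0,0,0]]]'
python3 shift.py '[[[0,0,0,0,0,0],[0,0,0,0,0,0]]]'
python3 shift.py '[[[0,0,0,0,0,0],[0,0,0,0,0,0],[0,0,0,0,0,0],[0,0,0,0,0,0],[0,0,0,0,0,0],[0,0,0,0,0,0]]]' 1 25
```

```text
time_s: 48.15
position: [444.6, -299.8, 5.5]
ee_rot: [[0.986, -0.168, 0.002], [-0.168, -0.986, -0.002], [0.003, 0.002, -1.0]]
wrist_force: [0.1, -0.1, -0.4]
finger_gap: 34.2
gripper_force: 0.0
time_s: 48.32
position: [444.9, -300.2, 5.7]
ee_rot: [[0.986, -0.168, 0.003], [-0.168, -0.986, -0.003], [0.003, 0.002, -1.0]]
wrist_force: [-0.2, 0.4, -0.7]
finger_gap: 33.8
gripper_force: 0.0
time_s: 48.82
position: [444.3, -299.6, 4.7]
ee_rot: [[0.986, -0.168, 0.002], [-0.168, -0.986, -0.002], [0.002, 0.001, -1.0]]
wrist_force: [0.1, 0.1, 3.5]
finger_gap: 16.6
gripper_force: 25.0
```

```bash
python3 shift.py '[[[0,0,-0.3,0,0,0],[0,0,-0.6,0,0,0],[0,0,-1,0,0,0],[0,0,-1.35,0,0,0],[0,0,-1.35,0,0,0],[0,0,-1.35,0,0,0]]]' 1 30
python3 -c "
from h import *
go((488,95.3,140),0.117)"
```

```text
time_s: 49.32
position: [445.4, -300.6, 142.1]
ee_rot: [[0.986, -0.168, 0.005], [-0.168, -0.986, -0.005], [0.006, 0.004, -1.0]]
wrist_force: [0.3, 0.2, 0.5]
finger_gap: 16.2
gripper_force: 29.8
shift [-2.440e+01 -3.975e+02  3.000e-01] rot [ 0.005 -0.006 -0.285] n 10
```

Gap stays at 16 mm under load, so the spoon is held. Carrying it to the narrow compartment.

```bash
python3 shift.py '[[[-0.08,-1.3,0,0,0,-0.09],[-0.08,-1.3,0,0,0,-0.09],[-0.08,-1.3,0,0,0,-0.09],[-0.08,-1.3,0,0,0,-0.09],[-0.16,-2.6,0,0,0,-0.18],[-0.16,-2.6,0,0,0,-0.18],[-0.16,-2.6,0,0,0,-0.18],[-0.16,-2.6,0,0,0,-0.18]]]'
python3 shift.py '[[[-0.05,-1.37,0,0,0,-0.105],[-0.05,-1.37,0,0,0,-0.105],[-0.05,-1.37,0,0,0,-0.105],[-0.05,-1.37,0,0,0,-0.105],[-0.05,-1.37,0,0,0,-0.105],[-0.05,-1.37,0,0,0,-0.105]]]'
python3 shift.py '[[[0,0,0,0,0,0],[0,0,0,0,0,0]]]'
python3 - <<'E'
from h import *
go((488,95.3,33),0.117)
t=cap("top");s=cap("scene")
z=lambda c,x,y,w,h,k:cv2.resize(c["frame"][y:y+h,x:x+w,::-1],None,fx=k,fy=k,interpolation=cv2.INTER_CUBIC)
cv2.imwrite("pics/z11.png",np.hstack([z(t,220,190,100,90,4),z(s,240,200,100,90,4)]))
E
```

```text
time_s: 49.98
position: [469.8, -34.6, 136.9]
ee_rot: [[1.0, 0.017, -0.003], [0.017, -1.0, 0.003], [-0.003, -0.003, -1.0]]
wrist_force: [0.1, -0.5, -0.6]
finger_gap: 15.8
gripper_force: 29.8
time_s: 50.48
position: [464.2, 96.4, 137.5]
ee_rot: [[0.993, 0.118, -0.002], [0.118, -0.993, -0.002], [-0.002, 0.002, -1.0]]
wrist_force: [-0.3, 0.6, 0.6]
finger_gap: 16.1
gripper_force: 29.8
time_s: 50.65
position: [465.1, 95.2, 138.4]
ee_rot: [[0.993, 0.114, -0.0], [0.114, -0.993, -0.002], [-0.0, 0.002, -1.0]]
wrist_force: [0.1, -0.1, 0.4]
finger_gap: 16.3
gripper_force: 29.8
shift [ 22.8   2.3 105.4] rot [ 0.002  0.    -0.003] n 3
```

View pics/z11.png

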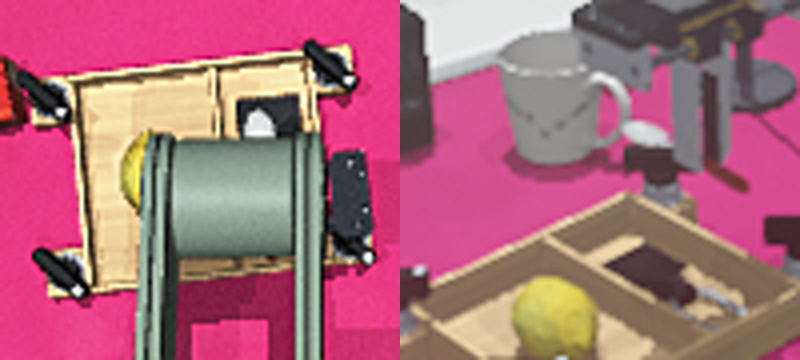

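The spoon is held level (scene crop, bowl (645,133), handle end (740,185)), and the lemon is in the wide compartment at (555,315). Lowering the spoon.

Converted, 2 mm is 0.02, 105 mm is 1.05.

```bash
python3 shift.py '[[[0.23,0.02,0,0,0,0],[0.23,0.02,0.35,0,0,0],[0.23,0.02,0.7,0,0,0],[0.23,0.02,0.9,0,0,0],[0.23,0.02,1.05,0,0,0],[0.23,0.02,1.05,0,0,0],[0.23,0.02,1.05,0,0,0]]]'
python3 shift.py '[[[0,0,0,0,0,0],[0,0,0,0,0,0],[0,0,0,0,0,0],[0,0,0,0,0,0]]]' 34
python3 shift.py '[[[0,0,-0.1,0,0,0],[0,0,-0.4,0,0,0],[0,0,-0.8,0,0,0],[0,0,-1.2,0,0,0],[0,0,-1.7,0,0,0],[0,0,-1.7,0,0,0]]]'
python3 -c "
from h import *
go((440,-200,250),0.1)"
```

```text
time_s: 51.33
position: [487.8, 96.5, 33.4]
ee_rot: [[0.993, 0.115, -0.001], [0.115, -0.993, -0.001], [-0.001, 0.001, -1.0]]
wrist_force: [0.2, -0.9, -0.1]
finger_gap: 16.0
gripper_force: 29.8
time_s: 51.67
position: [489.5, 97.3, 35.3]
ee_rot: [[0.993, 0.116, 0.004], [0.116, -0.993, -0.001], [0.004, 0.001, -1.0]]
wrist_force: [1.6, 0.4, -0.5]
finger_gap: 33.9
gripper_force: 0.0
time_s: 52.17
position: [493.1, 97.8, 213.4]
ee_rot: [[0.993, 0.117, 0.017], [0.117, -0.993, -0.001], [0.017, 0.003, -1.0]]
wrist_force: [1.0, -0.7, -0.1]
finger_gap: 33.9
gripper_force: 0.0
shift [-86.8 289.7 -37.3] rot [ 0.002 -0.017  0.017] n 8
```

Converted, 290 mm is 2.9, -87 mm is -0.87.

```bash
python3 shift.py '[[[-0.87,2.9,-0.37,0,0,0],[-0.87,2.9,-0.37,0,0,0],[-0.87,2.9,-0.37,0,0,0],[-0.87,2.9,-0.37,0,0,0],[-0.87,2.9,-0.37,0,0,0],[-0.87,2.9,-0.37,0,0,0],[-0.87,2.9,-0.37,0,0,0],[-0.87,2.9,-0.37,0,0,0]]]'
python3 shift.py '[[[0,0,0,0,0,0],[0,0,0,0,0,0]]]'
python3 - <<'E'
from h import *
t=cap("top");H=hsv(t);C=np.array([502,162.9]);a=.117;A=np.array([[np.cos(a),np.sin(a)],[-np.sin(a),np.cos(a)]])
def loc(m,z,lo=6):
    for b in blobs(m,lo):
        ys,xs=np.nonzero(b[2]);P=np.array([A@(onz(t,np.array((x,y))+DUV,z)[:2]-C) for x,y in zip(xs,ys)])
        w,v=np.linalg.eigh(np.cov(P.T));print(len(P),"caddy",P.mean(0).round(0),P.min(0).round(0),P.max(0).round(0),"axis",round(float(np.degrees(np.arctan2(v[1,1],v[0,1])))%180))
roi=np.zeros(H.shape[:2],bool);roi[195:275,225:322]=1
print("yellow");loc(roi&(H[...,0]>=24)&(H[...,0]<35)&(H[...,1]>170),30,20)
print("red");loc(roi&((H[...,0]<8)&(H[...,1]>150)&(H[...,2]>90)),15)
print("white");loc(roi&((H[...,1]<40)&(H[...,2]>170)),15)
print("dark");loc(roi&(H[...,2]<50),70,25)
r=np.zeros_like(roi);r[200:285,325:480]=1
print("not pink right side");loc(r&~((H[...,0]>160)&(H[...,1]>120)),10,30)
E
```

```text
time_s: 52.83
position: [434.6, -205.7, 243.0]
ee_rot: [[0.994, 0.112, 0.003], [0.112, -0.994, -0.005], [0.002, 0.005, -1.0]]
wrist_force: [0.0, 0.1, 0.5]
finger_gap: 33.9
gripper_force: 0.0
time_s: 53.0
position: [435.2, -200.9, 241.7]
ee_rot: [[0.993, 0.114, 0.002], [0.114, -0.993, -0.001], [0.002, 0.001, -1.0]]
wrist_force: [0.1, 0.2, -0.0]
finger_gap: 33.9
gripper_force: 0.0
yellow
86 caddy [ 9. 41.] [-35.  20.] [43. 69.] axis 1
red
34 caddy [-37. -63.] [-59. -69.] [-10. -56.] axis 1
white
7 caddy [ 98. 125.] [ 90. 117.] [103. 135.] axis 53
71 caddy [ 43. -63.] [ -3. -75.] [ 69. -52.] axis 180
44 caddy [-46. -65.] [-70. -84.] [-16. -45.] axis 4
9 caddy [-63. 128.] [-71. 121.] [-58. 138.] axis 54
dark
51 caddy [  82. -128.] [  59. -149.] [ 107. -108.] axis 40
59 caddy [ 83. 130.] [ 58. 109.] [107. 150.] axis 43
32 caddy [ 19. -77.] [ -6. -92.] [ 56. -69.] axis 172
47 caddy [ -76. -128.] [ -97. -150.] [ -54. -106.] axis 43
50 caddy [-74. 131.] [-97. 110.] [-53. 153.] axis 49
not pink right side
2701 caddy [-135. -438.] [-248. -587.] [ -16. -267.] axis 87
```

```bash
python3 -c "
from cell import arm
print(arm.hand_in())"
```

```text
the job is handed in; nothing more can be done
None
```

I turned all four knobs crosswise in two passes to their stops, then put the turner and teaspoon in the narrow compartment and the lemon in the wide one, and handed the job in at about 53 s; no peeler or tomato was on the worktop, and I never got a two-view height check on the teaspoon because the arm hid it from the scene camera.

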